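# Try a grating drum in the bench drive and knock it loose with the drift

## Robot

A 7-joint arm with a two-finger parallel gripper is mounted at the origin on the work surface. World frame = base frame: x ahead of the robot, y to its left, z up, the work surface at z = 0. Lengths are in m, angles in rad, forces in N, time in s.
With the tool pointing down it reaches from about 0.425 to 0.875 m from the base axis. Payload 4.7 kg.
Tool frame: the origin (TCP) lies midway between the tips of the shut fingers; the grasp point (between the pads) lies 19 mm behind it; z points along the fingers, x is the direction in which the jaws open and shut, and the axes are right-handed (so a half turn about z gives the same grasp; the last joint's range is limited). The gripper opens to 87 mm and grips with 3 to 60 N. Pads are 19 mm wide; open, the fingers measure 117 mm over their backs; the gripper's body (75 mm by 190 mm) begins 51 mm behind the grasp point.
Start: joints at [1.141, 0.321, -0.07, 1.45, 0.023, 1.371, -0.057], TCP at [0.279, -0.587, 0.193] pointing down, gripper open.
Joint ranges: [-2.86, 2.86], [-0.3, 2.09], [-1.38, 1.24], [0.06, 2.45], [-1.56, 4.7], [0.09, 2.05], [-2.69, 2.69]. Speed limits (rad/s): [2.57, 2.57, 3.14, 3.14, 3.14, 3.14, 3.14].

## Interface

Orientations are given as a rotation vector (axis times angle).
In Python, from workcell import arm gives the robot as it stands.
- The arm moves only by the tool apply_moves, never from a script. Its argument "increments" is a list of rows, each a list of 7 numbers: the shift along the tool's x, y, z in m, then the turn, a rotation vector about the tool's x, y, z in rad, then the finger opening in m, from 0 to 0.087. A call has exactly 10 rows; each row shifts and turns the pose as measured when the row begins, along the tool's axes as they then stand; what a row does not reach is not made up. A row lasts 1/12 s, in which the tool goes at most 41.7 mm and 7.16 degrees, less where a joint would pass 70% of its speed; a pose out of reach is approached as far as the arm can. A call is refused whole if a number of a shift passes 0.0417 or a number of a turn 0.125, either way. A call with a gripper value outside its range is refused whole. The fingers move at their own pace and stop on an object; "squeeze" is the grip in N (left out, the last holds). Time passes only in rows, so rows that do not move let the fingers close, or fill a call up. It gives the time, the measured TCP pose, the force and the opening at its end, in the units of the state.
- arm.get_obs(): the state, without advancing time (a new reading comes with each control period).
- arm.read_camera(name): name is "side" or "top" or "wrist"; returns the picture (384x512x3 uint8, blue, green, red); there is no depth.
- arm.camera_model(name): a dict with "vfov" (degrees; the focal length in pixels is half the picture's height over the tangent of half this angle, whatever the lens; pixels are square), "cx", "cy" (the principal point, pixels), "dist" ([k1, k2, p1, p2, k3] as OpenCV has them; the pictures are not rectified), "cam_to_world" (4x4, takes a point from camera to world coordinates). Camera axes: x right, y down, z forward; pixel columns grow to the right and rows downward; lengths in m; the calibration is good to about 2 mm. A picture is of the moment at which its call begins: read the wrist's pose just before it. camera_model takes no time and is no camera call; for the wrist camera it gives the pose at the moment of the call.
- arm.sign_off(): hands the job in, once; it reports no verdict.
The state is a dict: "t": time; "joint_pos": joint angles; "qd": joint speeds; "tau": joint torques, N m; "ee_pos": TCP position; "eef_rot": TCP orientation; "contact_force": force on the tool from outside, world axes, zero at the start; "torque": the same for the moment, N m; "finger_gap": finger opening in m.
Only numpy, scipy, OpenCV 4.12 (cv2) and the standard library are available. Lean on these libraries where they do the work, as an engineer would, in place of code of your own. Each camera call takes 0.05 s, during which the arm holds its last target. There are 200 camera calls.

## Task

Try the new grating drum in the red bench drive: take it from the rack, push and twist its tapered shank into the steel sleeve until the collar is fully home on the rim, never pressing down harder than 12 N, and let go. Then push the drift's wedge through the sleeve's cross slot, from the long side of the red base, until it lifts the jammed drum free without your touching the drum, and leave the drum standing loose on the thick part of the wedge. Leave everything else where it is.

Things in the scene. Friction and masses are not known exactly. Their poses are not given: they have to be found in the camera images.
- drum_center (a point): Centre of the grating drum's grip: an upright studded grey metal cylinder, 40 mm diameter, 53 mm tall, black cap on top (30 mm above this point). Under it a dark collar, 42 mm diameter, 7 mm thick, its underside 34 mm below this point, then the tapered shank. z axis up along the shank. Mass 0.35 to 0.55 kg. It starts in one of the rack's three holes, collar on the rack's top.
- shank_tip (a point): Foot of the drum's tapered steel shank, on its axis, 84 mm below drum_center. The shank is 50 mm long, 25 mm diameter under the collar, 16 mm near the foot. Home, this point lies 50 mm below the true rim.
- rack: Black fixed block, 250 mm (its x) by 70 mm (its y) by 60 mm tall, three 31 mm holes in a row along x, 80 mm apart; origin at the middle of its underside. The drum, the blue brush head and the orange reamer stand in the holes, in any order.
- seat (a point): Nominal centre of the rim of the drive's steel sleeve, 91 mm above the table; the true rim is up to 7 mm higher or lower, see drive. Sleeve 58 mm outside, mouth 33 mm. z up, y along the cross slot. The shank enters freely until the collar is 5 to 8 mm above the rim, then jams. Pushed straight it takes over 12 N to go home; twisted to and fro by 0.8 rad meanwhile, under 9 N.
- drive: The bench drive, fixed: steel sleeve on a red plate 90 mm wide (x), reaching 85 mm from the sleeve's axis on the +y (long) side, 50 mm on the -y side. Screw feet set plate, slot and sleeve together up to 7 mm higher or lower than the heights given here: find them by feel. Origin on the sleeve's axis, on the table. A drum pushed home stays jammed: 20 to 40 N upward to free it.
- sleeve (a joint): How far (m) the steel sleeve has sunk on its stiff spring mount under downward thrust: 0 unloaded, 0.0001 with the drum's weight, 0.000025 more per newton pressed; 0.00044 is 12 N pressed on top of the drum's weight: never let it get there. The reading is too coarse to show this; feel the force at the wrist instead.
- seat_pin (a joint): How far (m) the small brass spring pin that stands 4 mm out of the sleeve's true rim is pressed in: 0 while the collar is more than 4 mm above the rim, 0.004 with the collar home on the rim (reading good to about 0.0007).
- slot_mouth (a point): Middle of the floor of the cross slot at its +y mouth, nominally 20 mm above the table (truly up to 7 mm off, see drive), level with the red plate's top, 28 mm from the sleeve's axis. The slot runs straight through the sleeve along y: 22 mm wide, 34 mm high, open at both ends. Axes as seat. With the drum home, the shank's foot hangs 21 mm above the slot's floor.
- drift_grip (a point): Middle of the drift's upright yellow handle: 14 mm thick (drift's y), 32 mm long (x), from 28 to 78 mm above the drift's flat underside; this point is 55 mm above the underside. x points along the wedge to its thin end. Mass about 0.26 kg, balanced about 25 mm ahead of the handle. A 28 mm round striking head reaches 40 mm behind the handle's middle.
- drift_tip (a point): Thin end of the drift, at its underside, on its middle line, 167 mm ahead of the handle's middle. The wedge is smooth steel, 16 mm wide; its top is flat, 30 mm high, from the handle to 92 mm ahead of it, then slopes down to 17 mm high at the tip.
- drift: The drift as a whole; origin at its underside, below the handle's middle. It slides flat on the slot's floor; lifting the jammed drum takes 8 to 20 N along the slot. With the handle's middle 76 to 80 mm from the sleeve's axis the drum stands on the flat part of the wedge, 9 mm above home.
- drum: The grating drum as a whole; origin at the foot of its shank.
- brush_head: Bystander: blue brush head on a shank in the rack; origin at the foot of its shank, 105 mm tall in all.
- reamer: Bystander: orange reamer cone on a shank in the rack; origin at the foot of its shank, 95 mm tall in all.
- grease_jar: Bystander: amber jar, 60 mm diameter, 65 mm tall; origin at its underside.
- spray: Bystander: yellow bottle with a red cap, 64 mm diameter, 170 mm tall; origin at its underside.
- spatula: Bystander: spatula lying on the table, handle towards its -x.
- bowl: Bystander: metal bowl, 120 mm diameter, 50 mm tall; origin at its underside.
There are look-alikes about, which are no part of the job. Of the things that look like the drum, the larger one is meant. There is more than one size of the drive; the one meant has the size given above.

How it is judged:
By the outcome, as a careful person would: the job done as asked, in the order asked, and still so for the second after the job is handed in, with the robot touching nothing.
It also fails if it takes over 70 s, if anything falls off the work surface, if the arm or the gripper's body presses on something with over 40 N, if the wrist force passes 120 N, or if a joint passes its speed limit or range.

## Working session

There is one attempt and no reset: what is moved stays moved. The work goes in short steps, Python scripts to look and compute and a tool call to move; the robot and the scene stay as the last step left them, time stands still between calls to the robot, and variables do not carry over. Pictures are saved under pics/ and viewed, about 8 in all and at most 12, crops included, and the job is handed in when it is done.

Besides the shell and the picture viewer there is one more tool, called after "Call:" in YAML: its name, and indented under it one key for each argument. apply_moves: Moves the arm, as the interface text tells. Its arguments: {"type":"object","properties":{"increments":{"type":"array","items":{"type":"array","items":{"type":"number"}}},"squeeze":{"type":"number"}},"required":["increments"]}

```bash
ls; mkdir -p pics; python3 - <<'E'
from workcell import arm
import cv2,numpy as np
for n in("top","side"):
    m=arm.camera_model(n);print(n,m)
    cv2.imwrite(f"pics/{n}0.png",cv2.resize(arm.read_camera(n),(800,600),interpolation=cv2.INTER_CUBIC))
o=arm.get_obs();print(o)
E
```

```text
pics
top {'vfov': 48.06916501665044, 'cx': 258.9324525184507, 'cy': 185.43272486435848, 'dist': array([-0.13227992,  0.        ,  0.        ,  0.        ,  0.        ]), 'cam_to_world': array([[-0.00305168, -0.9867569 ,  0.16217738,  0.38495572],
       [-0.99972472,  0.00678324,  0.02246043, -0.00183901],
       [-0.02326307, -0.16206419, -0.98650597,  1.29092621],
       [ 0.        ,  0.        ,  0.        ,  1.        ]])}
side {'vfov': 54.31666168799626, 'cx': 258.7587562705604, 'cy': 191.46907391848666, 'dist': array([-0.02328361,  0.        ,  0.        ,  0.        ,  0.        ]), 'cam_to_world': array([[-0.83698969, -0.31871029,  0.44482806,  0.12979417],
       [-0.5472135 ,  0.49100044, -0.67784656,  0.7431141 ],
       [-0.0023741 , -0.8107665 , -0.58536488,  0.73074702],
       [ 0.        ,  0.        ,  0.        ,  1.        ]])}
{'t': 0.1, 'joint_pos': array([ 1.1410881 ,  0.32178626, -0.07008865,  1.45158858,  0.02258444,
        1.37079281, -0.05691752]), 'qd': array([-4.81461576e-05, -1.94667323e-03, -1.66571068e-03, -3.20284754e-03,
        8.39454498e-05,  6.54446138e-04,  2.00667782e-04]), 'tau': array([ 3.20358959e-04, -4.92573595e+01, -4.05710209e-01, -3.13396561e+01,
       -6.41827332e-02,  3.95120785e-02,  8.43223279e-05]), 'ee_pos': array([ 0.27881682, -0.58653856,  0.19202881]), 'eef_rot': array([-2.65514143e+00,  1.67757002e+00,  2.43694347e-03]), 'contact_force': array([ 0.5444437 ,  0.02430277, -0.37847653]), 'torque': array([-0.02743825,  0.05177103,  0.04472023]), 'finger_gap': 0.08702204095208957}
```

View pics/top0.png

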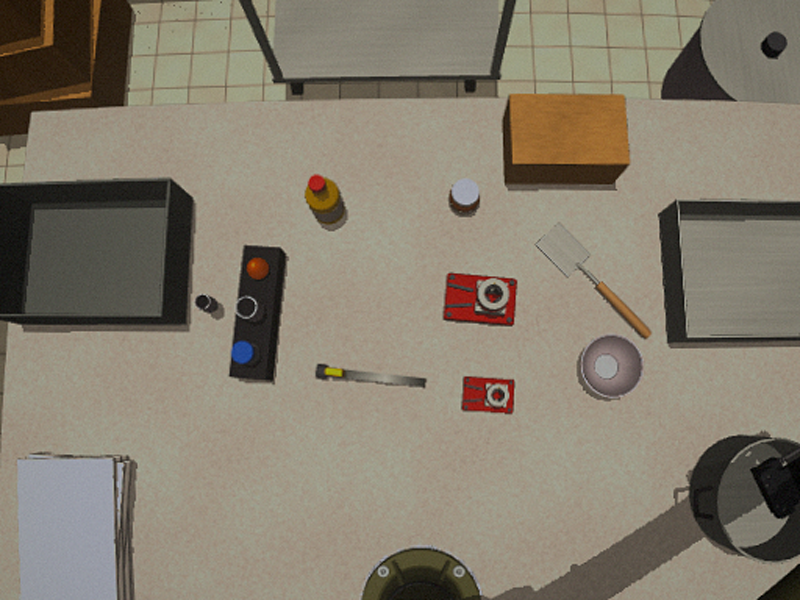

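View pics/side0.png

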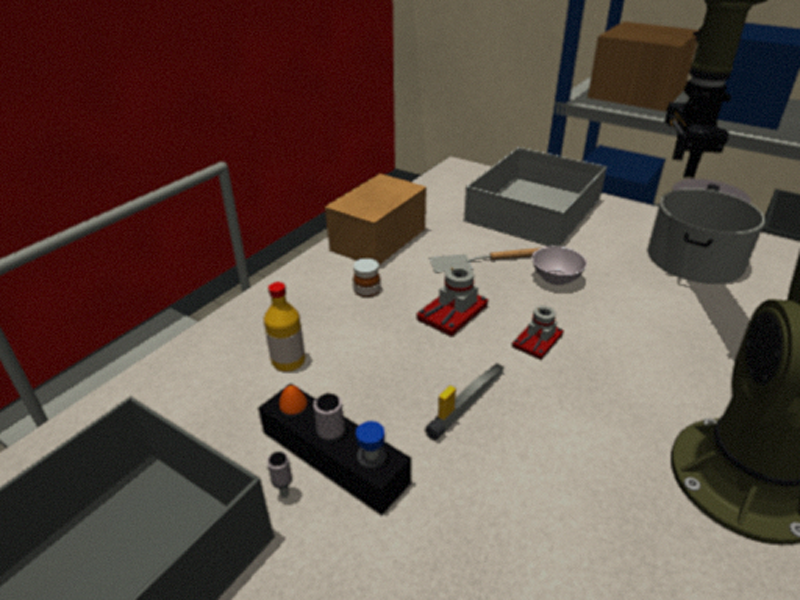

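```bash
cat > h.py <<'E'
from workcell import arm
import cv2,numpy as np
from scipy.spatial.transform import Rotation as R
def K(m):
    f=192/np.tan(np.radians(m['vfov']/2)); return np.array([[f,0,m['cx']],[0,f,m['cy']],[0,0,1]])
def ray(m,uv):
    p=cv2.undistortPoints(np.array([[uv]],float),K(m),np.array(m['dist']))[0,0]
    T=m['cam_to_world']; return T[:3,3],T[:3,:3]@np.array([p[0],p[1],1])
def onz(m,uv,z):
    o,d=ray(m,uv); return (o+d*(z-o[2])/d[2])[:3]
def proj(m,P):
    T=np.linalg.inv(m['cam_to_world']); P=np.atleast_2d(P)
    return cv2.projectPoints(P.astype(float),cv2.Rodrigues(T[:3,:3])[0],T[:3,3],K(m),np.array(m['dist']))[0][:,0]
def tri(obs):
    A=np.zeros((3,3));b=np.zeros(3)
    for m,uv in obs:
        o,d=ray(m,uv);d/=np.linalg.norm(d);Q=np.eye(3)-np.outer(d,d);A+=Q;b+=Q@o
    return np.linalg.solve(A,b)
def st():
    o=arm.get_obs(); print('t',round(o['t'],2),'p',o['ee_pos'].round(4),'R',R.from_rotvec(o['eef_rot']).as_matrix().round(3).tolist(),'F',o['contact_force'].round(2),'M',o['torque'].round(2),'gap',round(o['finger_gap'],4)); return o
E
python3 - <<'E'
from h import *
m=arm.camera_model("top");s=arm.camera_model("side");k=.64
for n,uv,z in [("drumcap",(247,308),.124),("seat",(494,293),.091),("handle",(334,371),.078),("tip",(425,382),.017),("handlebase",(320,371),.02),
 ("c1",(447,273),.02),("c2",(516,278),.02),("c3",(514,325),.02),("c4",(445,320),.02),("rackTL",(246,247),.06),("rackTR",(285,249),.06),("rackBR",(271,381),.06),("rackBL",(231,377),.06),("orange",(258,268),.12),("blue",(242,352),.11),("spray",(317,184),.17),("decoy drum",(206,302),.06),("smallseat",(497,396),.06),("jar",(465,188),.065)]:
    print(n,onz(m,np.array(uv)*k,z).round(4))
print(tri([(m,np.array((247,308))*k),(s,np.array((329,401))*k)]))
print(tri([(m,np.array((494,293))*k),(s,np.array((459,272))*k)]))
print(tri([(m,np.array((334,371))*k),(s,np.array((448,391))*k)]))
E
```

```text
drumcap [0.5459 0.3044 0.124 ]
seat [ 0.5751 -0.136   0.091 ]
handle [0.4368 0.1535 0.078 ]
tip [ 0.4183 -0.0107  0.017 ]
handlebase [0.4393 0.1875 0.02  ]
c1 [ 0.6259 -0.0545  0.02  ]
c2 [ 0.6153 -0.187   0.02  ]
c3 [ 0.5246 -0.1805  0.02  ]
c4 [ 0.5351 -0.0495  0.02  ]
rackTL [0.6717 0.3274 0.06  ]
rackTR [0.6669 0.2521 0.06  ]
rackBR [0.4191 0.2721 0.06  ]
rackBL [0.4261 0.3475 0.06  ]
orange [0.6188 0.2879 0.12  ]
blue [0.4689 0.3146 0.11  ]
spray [0.7577 0.1764 0.17  ]
decoy drum [0.5665 0.4006 0.06  ]
smallseat [ 0.391  -0.1408  0.06  ]
jar [ 0.7814 -0.0892  0.065 ]
[0.54658427 0.30527818 0.12127547]
[ 0.57545943 -0.13598509  0.0901471 ]
[0.43607041 0.15348551 0.07524759]
```

```bash
cat >> h.py <<'E'
def down(az): # tool down with tool x at azimuth az
    c,s=np.cos(az),np.sin(az); return np.array([[c,s,0],[s,-c,0],[0,0,-1.]])
def plan(wps,gap):
    """wps: list of (pos,az,n rows)."""
    o=arm.get_obs();p=o['ee_pos'];Rm=R.from_rotvec(o['eef_rot']).as_matrix();out=[]
    for P,az,n in wps:
        P=np.array(P);dR=R.from_matrix(Rm.T@down(az)).as_rotvec()/n;dp=(P-p)/n
        for i in range(n):
            out.append([*(Rm.T@dp).round(4),*dR.round(3),gap]);Rm=Rm@R.from_rotvec(dR).as_matrix()
        p=P
    for i in range(0,len(out),10): print(str([[float(x) for x in r] for r in out[i:i+10]]).replace(' ',''))
E
python3 -c "
from h import *
st();plan([((.30,-.55,.25),-1.127+.22,2),((.48,-.05,.25),.15,14),((.546,.305,.25),1.1,14)],.087)"
```

```text
t 0.1 p [ 0.2788 -0.5865  0.192 ] R [[0.429, -0.903, -0.001], [-0.903, -0.429, 0.002], [-0.002, 0.0, -1.0]] F [ 0.54  0.02 -0.38] M [-0.03  0.05  0.04] gap 0.087
[[-0.012,-0.0174,-0.029,-0.0,0.001,-0.11,0.087],[-0.01,-0.0186,-0.029,-0.0,0.001,-0.11,0.087],[-0.0202,-0.0321,-0.0,-0.0,-0.0,-0.076,0.087],[-0.0177,-0.0336,-0.0,-0.0,-0.0,-0.076,0.087],[-0.0151,-0.0348,-0.0,-0.0,-0.0,-0.076,0.087],[-0.0125,-0.0358,-0.0,-0.0,-0.0,-0.076,0.087],[-0.0097,-0.0367,-0.0,-0.0,-0.0,-0.076,0.087],[-0.0069,-0.0373,-0.0,-0.0,-0.0,-0.076,0.087],[-0.0041,-0.0377,-0.0,-0.0,-0.0,-0.076,0.087],[-0.0013,-0.0379,-0.0,-0.0,-0.0,-0.076,0.087]]
[[0.0016,-0.0379,-0.0,-0.0,-0.0,-0.076,0.087],[0.0045,-0.0377,-0.0,-0.0,-0.0,-0.076,0.087],[0.0073,-0.0372,-0.0,-0.0,-0.0,-0.076,0.087],[0.0101,-0.0366,-0.0,-0.0,-0.0,-0.076,0.087],[0.0128,-0.0357,-0.0,-0.0,-0.0,-0.076,0.087],[0.0155,-0.0347,-0.0,-0.0,-0.0,-0.076,0.087],[0.0085,-0.0244,-0.0,0.0,0.0,-0.068,0.087],[0.0101,-0.0237,-0.0,0.0,0.0,-0.068,0.087],[0.0117,-0.023,-0.0,0.0,0.0,-0.068,0.087],[0.0132,-0.0222,-0.0,0.0,0.0,-0.068,0.087]]
[[0.0147,-0.0212,-0.0,0.0,0.0,-0.068,0.087],[0.0161,-0.0202,-0.0,0.0,0.0,-0.068,0.087],[0.0174,-0.019,-0.0,0.0,0.0,-0.068,0.087],[0.0187,-0.0178,-0.0,0.0,0.0,-0.068,0.087],[0.0198,-0.0165,-0.0,0.0,0.0,-0.068,0.087],[0.0209,-0.0151,-0.0,0.0,0.0,-0.068,0.087],[0.0219,-0.0137,-0.0,0.0,0.0,-0.068,0.087],[0.0228,-0.0122,-0.0,0.0,0.0,-0.068,0.087],[0.0235,-0.0106,-0.0,0.0,0.0,-0.068,0.087],[0.0242,-0.009,-0.0,0.0,0.0,-0.068,0.087]]
```

Call:
apply_moves:
  increments:
    - [-0.012, -0.017, -0.029, 0, 0, -0.11, 0.087]
    - [-0.01, -0.019, -0.029, 0, 0, -0.11, 0.087]
    - [-0.02, -0.032, 0, 0, 0, -0.076, 0.087]
    - [-0.018, -0.034, 0, 0, 0, -0.076, 0.087]
    - [-0.015, -0.035, 0, 0, 0, -0.076, 0.087]
    - [-0.0125, -0.036, 0, 0, 0, -0.076, 0.087]
    - [-0.01, -0.037, 0, 0, 0, -0.076, 0.087]
    - [-0.007, -0.037, 0, 0, 0, -0.076, 0.087]
    - [-0.004, -0.038, 0, 0, 0, -0.076, 0.087]
    - [-0.001, -0.038, 0, 0, 0, -0.076, 0.087]

```text
t: 0.93
ee_pos: [0.3948, -0.2557, 0.2455]
eef_rot: [-3.106, 0.437, 0.018]
contact_force: [0.7, -0.0, -0.2]
finger_gap: 0.0869
```

Call:
apply_moves:
  increments:
    - [0.002, -0.038, 0, 0, 0, -0.076, 0.087]
    - [0.0045, -0.038, 0, 0, 0, -0.076, 0.087]
    - [0.007, -0.037, 0, 0, 0, -0.076, 0.087]
    - [0.01, -0.037, 0, 0, 0, -0.076, 0.087]
    - [0.013, -0.036, 0, 0, 0, -0.076, 0.087]
    - [0.0155, -0.035, 0, 0, 0, -0.076, 0.087]
    - [0.0085, -0.024, 0, 0, 0, -0.068, 0.087]
    - [0.01, -0.024, 0, 0, 0, -0.068, 0.087]
    - [0.012, -0.023, 0, 0, 0, -0.068, 0.087]
    - [0.013, -0.022, 0, 0, 0, -0.068, 0.087]

```text
t: 1.77
ee_pos: [0.4772, 0.0857, 0.244]
eef_rot: [-3.04, -0.763, 0.017]
contact_force: [0.5, -0.4, -0.1]
finger_gap: 0.0868
```

```bash
python3 -c "
from h import *
st();plan([((.546,.305,.23),1.1,20)],.087)"
```

```text
t 1.77 p [0.4772 0.0857 0.244 ] R [[0.881, 0.472, -0.012], [0.472, -0.881, 0.004], [-0.009, -0.01, -1.0]] F [ 0.53 -0.43 -0.13] M [ 0.04 -0.19  0.  ] gap 0.0868
[[0.0082,-0.008,0.0007,-0.001,0.0,-0.03,0.087],[0.0085,-0.0078,0.0007,-0.001,0.0,-0.03,0.087],[0.0087,-0.0075,0.0007,-0.001,0.0,-0.03,0.087],[0.0089,-0.0073,0.0007,-0.001,0.0,-0.03,0.087],[0.0091,-0.007,0.0007,-0.001,0.0,-0.03,0.087],[0.0093,-0.0067,0.0007,-0.001,0.0,-0.03,0.087],[0.0095,-0.0064,0.0007,-0.001,0.0,-0.03,0.087],[0.0097,-0.0061,0.0007,-0.001,0.0,-0.03,0.087],[0.0099,-0.0058,0.0007,-0.001,0.0,-0.03,0.087],[0.0101,-0.0055,0.0007,-0.001,0.0,-0.03,0.087]]
[[0.0102,-0.0052,0.0007,-0.001,0.0,-0.03,0.087],[0.0104,-0.0049,0.0007,-0.001,0.0,-0.03,0.087],[0.0105,-0.0046,0.0007,-0.001,0.0,-0.03,0.087],[0.0107,-0.0043,0.0007,-0.001,0.0,-0.03,0.087],[0.0108,-0.0039,0.0007,-0.001,0.0,-0.03,0.087],[0.0109,-0.0036,0.0007,-0.001,0.0,-0.03,0.087],[0.011,-0.0033,0.0007,-0.001,0.0,-0.03,0.087],[0.0111,-0.0029,0.0007,-0.001,0.0,-0.03,0.087],[0.0112,-0.0026,0.0007,-0.001,0.0,-0.03,0.087],[0.0113,-0.0022,0.0007,-0.001,0.0,-0.03,0.087]]
```

Call:
apply_moves:
  increments:
    - [0.017, -0.016, 0.0014, -0.002, 0, -0.06, 0.087]
    - [0.0175, -0.015, 0.0014, -0.002, 0, -0.06, 0.087]
    - [0.018, -0.0137, 0.0014, -0.002, 0, -0.06, 0.087]
    - [0.019, -0.0125, 0.0014, -0.002, 0, -0.06, 0.087]
    - [0.02, -0.0113, 0.0014, -0.002, 0, -0.06, 0.087]
    - [0.0205, -0.01, 0.0014, -0.002, 0, -0.06, 0.087]
    - [0.021, -0.009, 0.0014, -0.002, 0, -0.06, 0.087]
    - [0.0217, -0.0075, 0.0014, -0.002, 0, -0.06, 0.087]
    - [0.022, -0.006, 0.0014, -0.002, 0, -0.06, 0.087]
    - [0.0225, -0.005, 0.0014, -0.002, 0, -0.06, 0.087]

```text
t: 2.6
ee_pos: [0.5455, 0.3149, 0.2246]
eef_rot: [2.65, 1.666, -0.013]
contact_force: [0.2, 0.0, -0.8]
finger_gap: 0.0868
```

```bash
python3 -c "
from h import *
o=st();print(o['joint_pos'].round(2));m=arm.camera_model('wrist');print(m)
im=arm.read_camera('wrist');cv2.imwrite('pics/w1raw.png',im);np.save('w1.npy',m['cam_to_world'])
print(proj(m,[[.546,.305,.124],[.6188,.2879,.105]]))
cv2.imwrite('pics/w1.png',cv2.resize(im,(800,600),interpolation=cv2.INTER_CUBIC))"
```

```text
t 2.6 p [0.5455 0.3149 0.2246] R [[0.433, 0.901, -0.001], [0.901, -0.433, -0.014], [-0.013, 0.005, -1.0]] F [ 0.16  0.01 -0.78] M [ 0.06 -0.09 -0.05] gap 0.0868
[ 0.12  0.41 -0.93  1.42  0.34  1.48  0.32]
{'vfov': 67.909659632759, 'cx': 252.20700120254295, 'cy': 192.16260790373488, 'dist': array([-0.02437044,  0.        ,  0.        ,  0.        ,  0.        ]), 'cam_to_world': array([[ 0.43429268,  0.86654462,  0.24594772,  0.47783426],
       [ 0.90068706, -0.41400578, -0.13176506,  0.35024547],
       [-0.01235653,  0.27874653, -0.96028521,  0.41482279],
       [ 0.        ,  0.        ,  0.        ,  1.        ]])}
[[245.07440256 189.07969535]
 [259.6517286  243.7214031 ]]
```

View pics/w1.png

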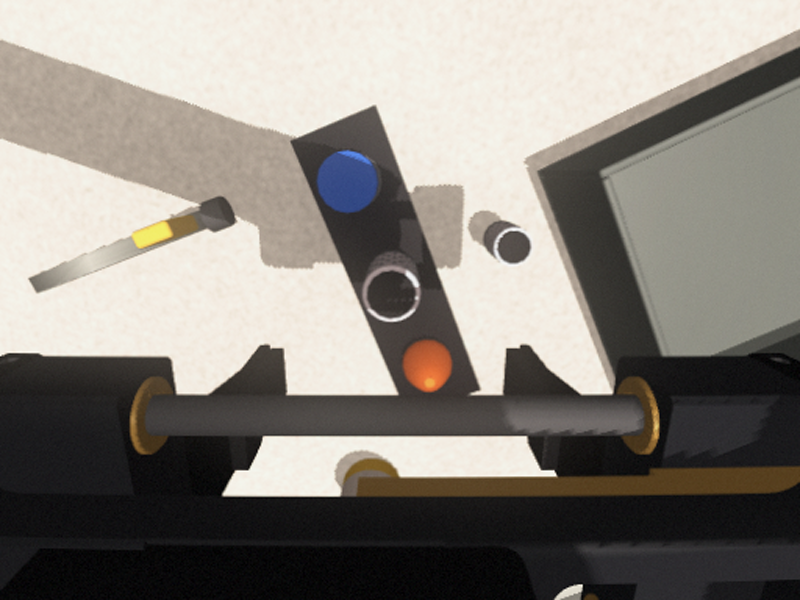

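```bash
python3 -c "
from h import *
m=arm.camera_model('wrist');m['cam_to_world']=np.load('w1.npy');k=.64
for n,uv,z in [('cap',(391,293),.124),('handle',(153,234),.078),('tip',(36,285),.017),('blue',(348,181),.11),('orange',(428,365),.1)]: print(n,onz(m,np.array(uv)*k,z).round(4))
P=onz(m,np.array((391,293))*k,.124);P[2]=.12;Q=P.copy();Q[2]=.077
plan([(P,1.1,6),(Q,1.1,4)],.087)"
```

```text
cap [0.5468 0.3107 0.124 ]
handle [0.437  0.1604 0.078 ]
tip [ 0.4202 -0.0034  0.017 ]
blue [0.4686 0.3166 0.11  ]
orange [0.6163 0.3081 0.1   ]
[[-0.0011,0.001,0.0173,0.0,0.002,0.005,0.087],[-0.0011,0.001,0.0173,0.0,0.002,0.005,0.087],[-0.0011,0.001,0.0173,0.0,0.002,0.005,0.087],[-0.0012,0.001,0.0173,0.0,0.002,0.005,0.087],[-0.0012,0.001,0.0173,0.0,0.002,0.005,0.087],[-0.0012,0.001,0.0173,0.0,0.002,0.005,0.087],[0.0,-0.0,0.0107,-0.0,0.0,0.0,0.087],[0.0,-0.0,0.0107,-0.0,0.0,0.0,0.087],[0.0,-0.0,0.0107,-0.0,0.0,0.0,0.087],[0.0,-0.0,0.0107,-0.0,0.0,0.0,0.087]]
```

Call:
apply_moves:
  increments:
    - [-0.0015, 0.001, 0.012, 0, 0.003, 0.005, 0.087]
    - [-0.0015, 0.001, 0.012, 0, 0.003, 0.005, 0.087]
    - [-0.0015, 0.001, 0.012, 0, 0.003, 0.005, 0.087]
    - [-0.0015, 0.001, 0.012, 0, 0.003, 0.005, 0.087]
    - [-0.001, 0.001, 0, 0, 0.002, 0.005, 0.087]
    - [0, 0, 0, 0, 0, 0, 0.087]
    - [0, 0, 0, 0, 0, 0, 0.087]
    - [0, 0, 0, 0, 0, 0, 0.087]
    - [0, 0, 0, 0, 0, 0, 0.087]
    - [0, 0, 0, 0, 0, 0, 0.087]

```text
t: 3.48
ee_pos: [0.5437, 0.3154, 0.1722]
eef_rot: [-2.664, -1.652, -0.004]
contact_force: [-0.3, 0.3, -0.7]
finger_gap: 0.0871
```

```bash
python3 -c "
from h import *
o=st();m=arm.camera_model('wrist')
im=arm.read_camera('wrist');cv2.imwrite('pics/w2raw.png',im);np.save('w2.npy',m['cam_to_world']);
p=proj(m,[[.546,.307,.124]])[0];print(p);x,y=int(p[0])-50,int(p[1])-50
g=cv2.resize(im[y:y+100,x:x+100],(400,400),interpolation=cv2.INTER_CUBIC)
t=arm.read_camera('top');p=proj(arm.camera_model('top'),[[.5755,-.136,.091]])[0];a,b=int(p[0])-40,int(p[1])-40
g2=cv2.resize(t[b:b+80,a:a+80],(400,400),interpolation=cv2.INTER_CUBIC);print(x,y,a,b)
cv2.imwrite('pics/w2.png',np.hstack([g,g2]))"
```

```text
t 3.48 p [0.5437 0.3154 0.1722] R [[0.444, 0.896, -0.002], [0.896, -0.444, 0.007], [0.005, -0.004, -1.0]] F [-0.28  0.34 -0.71] M [ 0.05 -0.15  0.02] gap 0.0871
[244.38330885 206.72276101]
194 156 276 147
```

View pics/w2.png

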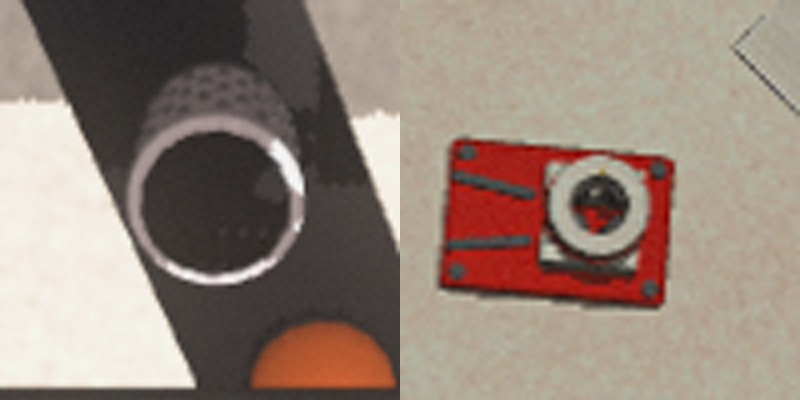

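```bash
python3 -c "
from h import *
m=arm.camera_model('wrist');m['cam_to_world']=np.load('w2.npy')
print(onz(m,(194+54,156+49.75),.124).round(4))
t=arm.camera_model('top');f=lambda x,y,z:onz(t,(276+(x-400)/5-.4,147+y/5-.4),z)
print(f(600,207,.091).round(4))
c=[f(x,y,.02) for x,y in((455,140),(673,158),(662,305),(441,288))];print(np.round(c,4));d=c[0]-c[1]+c[3]-c[2];print(d, np.degrees(np.arctan2(d[0],d[1])))
e=c[0]-c[3]+c[1]-c[2];print(np.degrees(np.arctan2(-e[1],e[0])))
"
```

```text
[0.5466 0.3103 0.124 ]
[ 0.5738 -0.1343  0.091 ]
[[ 0.6263 -0.0561  0.02  ]
 [ 0.6144 -0.1868  0.02  ]
 [ 0.5258 -0.1777  0.02  ]
 [ 0.5369 -0.0466  0.02  ]]
[0.02295678 0.26184655 0.        ] 5.0104619860555895
5.978479881541173
```

```bash
python3 -c "
from h import *
plan([((.5466,.309,.12),1.11,4),((.5466,.309,.076),1.11,4)],.087)"
```

```text
[[-0.0012,0.0014,0.013,-0.001,-0.001,0.0,0.087],[-0.0012,0.0014,0.013,-0.001,-0.001,0.0,0.087],[-0.0012,0.0014,0.013,-0.001,-0.001,0.0,0.087],[-0.0011,0.0014,0.013,-0.001,-0.001,0.0,0.087],[0.0,0.0,0.011,0.0,0.0,0.0,0.087],[-0.0,0.0,0.011,0.0,0.0,0.0,0.087],[-0.0,0.0,0.011,0.0,0.0,0.0,0.087],[-0.0,0.0,0.011,0.0,0.0,0.0,0.087]]
```

Call:
apply_moves:
  increments:
    - [-0.0012, 0.0014, 0.013, -0.001, -0.001, 0, 0.087]
    - [-0.0012, 0.0014, 0.013, -0.001, -0.001, 0, 0.087]
    - [-0.0012, 0.0014, 0.013, -0.001, -0.001, 0, 0.087]
    - [-0.0012, 0.0014, 0.013, -0.001, -0.001, 0, 0.087]
    - [0, 0, 0.011, 0, 0, 0, 0.087]
    - [0, 0, 0.011, 0, 0, 0, 0.087]
    - [0, 0, 0.011, 0, 0, 0, 0.087]
    - [0, 0, 0.011, 0, 0, 0, 0.087]
    - [0, 0, 0.002, 0, 0, 0, 0.087]
    - [0, 0, 0, 0, 0, 0, 0.087]

```text
t: 4.42
ee_pos: [0.545, 0.3072, 0.0606]
eef_rot: [-2.668, -1.656, 0.006]
contact_force: [-1.1, 0.1, -0.3]
finger_gap: 0.0872
```

Call:
apply_moves:
  increments:
    - [0, 0, 0, 0, 0, 0, 0.03]
    - [0, 0, 0, 0, 0, 0, 0.03]
    - [0, 0, 0, 0, 0, 0, 0.03]
    - [0, 0, 0, 0, 0, 0, 0.03]
    - [0, 0, 0, 0, 0, 0, 0.03]
    - [0, 0, 0, 0, 0, 0, 0.03]
    - [0, 0, 0, 0, 0, 0, 0.03]
    - [0, 0, 0, 0, 0, 0, 0.03]
    - [0, 0, 0, 0, 0, 0, 0.03]
    - [0, 0, 0, 0, 0, 0, 0.03]
  squeeze: 30

```text
t: 5.25
ee_pos: [0.5471, 0.3094, 0.064]
eef_rot: [-2.668, -1.657, -0.005]
contact_force: [-0.1, -0.5, -0.6]
finger_gap: 0.0395
```

```bash
python3 -c "
from h import *
st()"
```

```text
t 5.25 p [0.5471 0.3094 0.064 ] R [[0.443, 0.896, 0.002], [0.896, -0.443, 0.002], [0.003, 0.001, -1.0]] F [-0.06 -0.52 -0.62] M [ 0.01 -0.16  0.02] gap 0.0395
```

Call:
apply_moves:
  increments:
    - [0, 0, 0, 0, 0, 0, 0.06]
    - [0, 0, 0, 0, 0, 0, 0.06]
    - [0, 0, 0, 0, 0, 0, 0.06]
    - [0, 0, -0.004, 0, 0, 0, 0.06]
    - [0, 0, -0.004, 0, 0, 0, 0.06]
    - [0, 0, -0.003, 0, 0, 0, 0.06]
    - [0, 0, 0, 0, 0, 0, 0.06]
    - [0, 0, 0, 0, 0, 0, 0.06]
    - [0, 0, 0, 0, 0, 0, 0.06]
    - [0, 0, 0, 0, 0, 0, 0.06]
  squeeze: 35

```text
t: 6.08
ee_pos: [0.5471, 0.3089, 0.0767]
eef_rot: [-2.669, -1.657, -0.004]
contact_force: [-0.7, 0.3, 0.4]
finger_gap: 0.0597
```

Call:
apply_moves:
  increments:
    - [0, 0, 0, 0, 0, 0, 0.03]
    - [0, 0, 0, 0, 0, 0, 0.03]
    - [0, 0, 0, 0, 0, 0, 0.03]
    - [0, 0, 0, 0, 0, 0, 0.03]
    - [0, 0, 0, 0, 0, 0, 0.03]
    - [0, 0, 0, 0, 0, 0, 0.03]
    - [0, 0, 0, 0, 0, 0, 0.03]
    - [0, 0, 0, 0, 0, 0, 0.03]
    - [0, 0, 0, 0, 0, 0, 0.03]
    - [0, 0, 0, 0, 0, 0, 0.03]
  squeeze: 35

```text
t: 6.92
ee_pos: [0.5471, 0.3092, 0.0764]
eef_rot: [-2.668, -1.657, -0.004]
contact_force: [0.2, 0.7, 0.5]
finger_gap: 0.039
```

```bash
python3 -c "
from h import *
st()"
```

```text
t 6.92 p [0.5471 0.3092 0.0764] R [[0.443, 0.896, 0.002], [0.896, -0.443, 0.002], [0.003, 0.001, -1.0]] F [0.2  0.67 0.48] M [ 0.08 -0.2  -0.02] gap 0.039
```

Call:
apply_moves:
  increments:
    - [0, 0, -0.006, 0, 0, 0, 0.03]
    - [0, 0, -0.012, 0, 0, 0, 0.03]
    - [0, 0, -0.015, 0, 0, 0, 0.03]
    - [0, 0, -0.016, 0, 0, 0, 0.03]
    - [0, 0, -0.016, 0, 0, 0, 0.03]
    - [0, 0, -0.016, 0, 0, 0, 0.03]
    - [0, 0, -0.016, 0, 0, 0, 0.03]
    - [0, 0, -0.014, 0, 0, 0, 0.03]
    - [0, 0, -0.008, 0, 0, 0, 0.03]
    - [0, 0, -0.002, 0, 0, 0, 0.03]

```text
t: 7.75
ee_pos: [0.5411, 0.3042, 0.2]
eef_rot: [-2.667, -1.658, 0.024]
contact_force: [0.5, -0.5, -5.1]
finger_gap: 0.039
```

```bash
python3 -c "
from h import *
st();plan([((.5740,-.12,.21),.3,18)],.03)"
```

```text
t 7.75 p [0.5411 0.3042 0.2   ] R [[0.442, 0.897, -0.014], [0.897, -0.443, -0.007], [-0.013, -0.009, -1.0]] F [ 0.49 -0.49 -5.07] M [ 0.09 -0.18 -0.1 ] gap 0.039
[[-0.0203,0.0121,-0.0004,-0.0,0.001,0.045,0.03],[-0.0198,0.013,-0.0004,-0.0,0.001,0.045,0.03],[-0.0192,0.0138,-0.0004,-0.0,0.001,0.045,0.03],[-0.0185,0.0147,-0.0005,-0.0,0.001,0.045,0.03],[-0.0178,0.0155,-0.0005,-0.0,0.001,0.045,0.03],[-0.0171,0.0163,-0.0005,-0.0,0.001,0.045,0.03],[-0.0164,0.0171,-0.0005,-0.0,0.001,0.045,0.03],[-0.0156,0.0178,-0.0005,-0.0,0.001,0.045,0.03],[-0.0148,0.0185,-0.0005,-0.0,0.001,0.045,0.03],[-0.0139,0.0191,-0.0005,-0.0,0.001,0.045,0.03]]
[[-0.013,0.0197,-0.0005,-0.0,0.001,0.045,0.03],[-0.0121,0.0203,-0.0005,-0.0,0.001,0.045,0.03],[-0.0112,0.0208,-0.0005,-0.0,0.001,0.045,0.03],[-0.0102,0.0213,-0.0005,-0.0,0.001,0.045,0.03],[-0.0093,0.0217,-0.0005,-0.0,0.001,0.045,0.03],[-0.0083,0.0221,-0.0005,-0.0,0.001,0.045,0.03],[-0.0073,0.0225,-0.0006,-0.0,0.001,0.045,0.03],[-0.0063,0.0228,-0.0006,-0.0,0.001,0.045,0.03]]
```

Drum held (weight ≈ 4.7 N). Travel to the sleeve.

Call:
apply_moves:
  increments:
    - [-0.02, 0.012, -0.001, 0, 0.001, 0.045, 0.03]
    - [-0.02, 0.013, -0.001, 0, 0.001, 0.045, 0.03]
    - [-0.019, 0.014, -0.001, 0, 0.001, 0.045, 0.03]
    - [-0.0185, 0.0147, -0.0005, 0, 0.001, 0.045, 0.03]
    - [-0.018, 0.0155, -0.0005, 0, 0.001, 0.045, 0.03]
    - [-0.017, 0.016, -0.0005, 0, 0.001, 0.045, 0.03]
    - [-0.0164, 0.017, -0.0005, 0, 0.001, 0.045, 0.03]
    - [-0.0156, 0.018, -0.0005, 0, 0.001, 0.045, 0.03]
    - [-0.015, 0.0185, -0.0005, 0, 0.001, 0.045, 0.03]
    - [-0.014, 0.019, -0.0005, 0, 0.001, 0.045, 0.03]

```text
t: 8.58
ee_pos: [0.5504, 0.0674, 0.2011]
eef_rot: [-2.962, -1.013, 0.027]
contact_force: [-0.3, 0.1, -5.2]
finger_gap: 0.039
```

Call:
apply_moves:
  increments:
    - [-0.013, 0.0197, 0, 0, 0.001, 0.045, 0.03]
    - [-0.012, 0.02, 0, 0, 0.001, 0.045, 0.03]
    - [-0.011, 0.021, 0, 0, 0.001, 0.045, 0.03]
    - [-0.01, 0.021, 0, 0, 0.001, 0.045, 0.03]
    - [-0.009, 0.022, 0, 0, 0.001, 0.045, 0.03]
    - [-0.008, 0.019, 0, 0, 0.001, 0.045, 0.03]
    - [-0.004, 0.012, 0, 0, 0.001, 0.03, 0.03]
    - [-0.001, 0.006, 0, 0, 0, 0.02, 0.03]
    - [0, 0, 0, 0, 0, 0, 0.03]
    - [0, 0, 0, 0, 0, 0, 0.03]

```text
t: 9.42
ee_pos: [0.5569, -0.1064, 0.1946]
eef_rot: [-3.094, -0.479, 0.035]
contact_force: [0.0, 0.2, -4.3]
finger_gap: 0.039
```

```bash
python3 -c "
from h import *
o=st();print(o['joint_pos'].round(2),o['qd'].round(2));plan([((.5745,-.135,.19),.3,6)],.03)
P=o['ee_pos'];out=[]
for n,q in(('top',[0,0,-.02]),('side',[0,0,-.02]),('wrist',[0,0,-.02])):
  m=arm.camera_model(n);im=arm.read_camera(n);cv2.imwrite(f'pics/{n}3raw.png',im)
  if n!='wrist':
    p=proj(m,[[.5745,-.135,.13]])[0];x,y=int(p[0])-50,int(p[1])-50;print(n,x,y);out.append(cv2.resize(im[y:y+100,x:x+100],(400,400),interpolation=cv2.INTER_CUBIC))
cv2.imwrite('pics/s3.png',np.hstack(out))"
```

```text
t 9.42 p [ 0.5569 -0.1064  0.1946] R [[0.953, 0.302, -0.024], [0.302, -0.953, 0.007], [-0.02, -0.014, -1.0]] F [ 0.    0.17 -4.29] M [ 0.08 -0.18 -0.02] gap 0.039
[ 0.72  0.22 -0.66  1.62  0.13  1.37  0.35] [ 0.    0.01 -0.   -0.   -0.    0.   -0.01]
[[0.0014,0.0054,0.0007,-0.002,0.003,0.001,0.03],[0.0014,0.0054,0.0007,-0.002,0.003,0.001,0.03],[0.0014,0.0054,0.0007,-0.002,0.003,0.001,0.03],[0.0014,0.0054,0.0007,-0.002,0.003,0.001,0.03],[0.0014,0.0054,0.0007,-0.002,0.003,0.001,0.03],[0.0014,0.0054,0.0008,-0.002,0.003,0.001,0.03]]
top 267 135
side 244 113
```

View pics/s3.png

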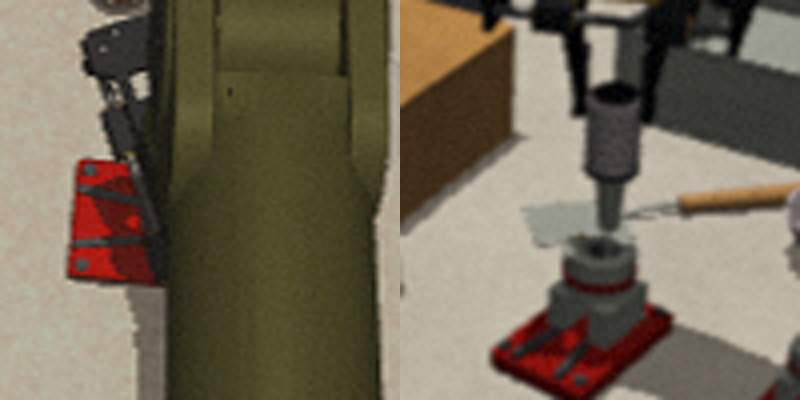

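```bash
python3 -c "
from h import *
s=arm.camera_model('side');print(proj(s,[[.5553,-.1059,.1286],[.5745,-.135,.091],[.5745,-.135,.084],[.5745,-.135,.098]]).round(1))
t=arm.camera_model('top');
print(tri([(s,(294.25-.4,176-.4)),(t,(315.6,188.0))]))"
```

```text
[[295.6 169.9]
 [294.  174.1]
 [293.8 176. ]
 [294.1 172.2]]
[ 0.57460543 -0.13499509  0.08537306]
```

Call:
apply_moves:
  increments:
    - [0.0014, 0.0054, 0, -0.003, 0.004, 0, 0.03]
    - [0.0014, 0.0054, 0, -0.003, 0.004, 0, 0.03]
    - [0.0014, 0.0054, 0, -0.003, 0.004, 0, 0.03]
    - [0.0014, 0.0054, 0, -0.003, 0.004, 0, 0.03]
    - [0.0014, 0.0054, 0, -0.002, 0.004, 0, 0.03]
    - [0.001, 0.003, 0, 0, 0.003, 0, 0.03]
    - [0, 0, 0, 0, 0, 0, 0.03]
    - [0, 0, 0, 0, 0, 0, 0.03]
    - [0, 0, 0, 0, 0, 0, 0.03]
    - [0, 0, 0, 0, 0, 0, 0.03]

```text
t: 10.4
ee_pos: [0.5764, -0.1298, 0.1949]
eef_rot: [-3.102, -0.495, -0.01]
contact_force: [-0.2, 0.7, -4.2]
finger_gap: 0.0393
```

```bash
python3 -c "
from h import *
st();plan([((.5745,-.135,.165),.3,5),((.5745,-.135,.135),.3,5)],.03)"
```

```text
t 10.4 p [ 0.5764 -0.1298  0.1949] R [[0.95, 0.311, 0.006], [0.311, -0.95, 0.001], [0.006, 0.001, -1.0]] F [-0.24  0.65 -4.22] M [ 0.04 -0.08 -0.  ] gap 0.0393
[[-0.0007,0.0009,0.006,0.0,-0.001,0.003,0.03],[-0.0007,0.0009,0.006,0.0,-0.001,0.003,0.03],[-0.0007,0.0009,0.006,0.0,-0.001,0.003,0.03],[-0.0007,0.0009,0.006,0.0,-0.001,0.003,0.03],[-0.0007,0.0009,0.006,0.0,-0.001,0.003,0.03],[-0.0,-0.0,0.006,0.0,-0.0,0.0,0.03],[-0.0,-0.0,0.006,0.0,-0.0,0.0,0.03],[-0.0,-0.0,0.006,0.0,-0.0,0.0,0.03],[-0.0,-0.0,0.006,0.0,-0.0,0.0,0.03],[-0.0,-0.0,0.006,0.0,-0.0,0.0,0.03]]
```

Call:
apply_moves:
  increments:
    - [-0.001, 0.0015, 0.004, 0, -0.001, 0.002, 0.03]
    - [-0.001, 0.0015, 0.005, 0, -0.001, 0.002, 0.03]
    - [-0.001, 0.001, 0.005, 0, -0.001, 0.002, 0.03]
    - [-0.0005, 0.0005, 0.006, 0, -0.001, 0.002, 0.03]
    - [0, 0, 0.006, 0, -0.001, 0.002, 0.03]
    - [0, 0, 0.006, 0, 0, 0, 0.03]
    - [0, 0, 0.004, 0, 0, 0, 0.03]
    - [0, 0, 0, 0, 0, 0, 0.03]
    - [0, 0, 0, 0, 0, 0, 0.03]
    - [0, 0, 0, 0, 0, 0, 0.03]

```text
t: 11.23
ee_pos: [0.573, -0.1348, 0.1534]
eef_rot: [-3.104, -0.479, 0.003]
contact_force: [0.6, 0.1, -4.8]
finger_gap: 0.0391
```

```bash
python3 -c "
from h import *
st();plan([((.5745,-.135,.13),.3,4)],.03)"
```

```text
t 11.23 p [ 0.573  -0.1348  0.1534] R [[0.954, 0.301, -0.002], [0.301, -0.954, 0.001], [-0.002, -0.001, -1.0]] F [ 0.62  0.07 -4.82] M [ 0.05 -0.08  0.01] gap 0.0391
[[0.0003,0.0002,0.0058,-0.0,0.0,0.002,0.03],[0.0003,0.0002,0.0058,-0.0,0.0,0.002,0.03],[0.0003,0.0002,0.0058,-0.0,0.0,0.002,0.03],[0.0003,0.0002,0.0058,-0.0,0.0,0.002,0.03]]
```

Call:
apply_moves:
  increments:
    - [0.0005, 0, 0.004, 0, 0, 0, 0.03]
    - [0.0005, 0, 0.005, 0, 0, 0, 0.03]
    - [0.0003, 0, 0.005, 0, 0, 0, 0.03]
    - [0, 0, 0.004, 0, 0, 0, 0.03]
    - [0, 0, 0.003, 0, 0, 0, 0.03]
    - [0, 0, 0, 0, 0, 0, 0.03]
    - [0, 0, 0, 0, 0, 0, 0.03]
    - [0, 0, 0.0015, 0, 0, 0, 0.03]
    - [0, 0, 0.0015, 0, 0, 0, 0.03]
    - [0, 0, 0, 0, 0, 0, 0.03]

```text
t: 12.07
ee_pos: [0.575, -0.1336, 0.1278]
eef_rot: [-3.104, -0.48, 0.001]
contact_force: [0.3, -0.0, -5.3]
finger_gap: 0.0388
```

```bash
python3 -c "
from h import *
st()"
```

```text
t 12.07 p [ 0.575  -0.1336  0.1278] R [[0.953, 0.302, -0.001], [0.302, -0.953, 0.001], [-0.0, -0.001, -1.0]] F [ 0.31 -0.04 -5.29] M [ 0.11 -0.03 -0.01] gap 0.0388
```

Call:
apply_moves:
  increments:
    - [0, 0, 0.001, 0, 0, 0, 0.03]
    - [0, 0, 0.001, 0, 0, 0, 0.03]
    - [0, 0, 0.001, 0, 0, 0, 0.03]
    - [0, 0, 0.001, 0, 0, 0, 0.03]
    - [0, 0, 0.001, 0, 0, 0, 0.03]
    - [0, 0, 0.001, 0, 0, 0, 0.03]
    - [0, 0, 0.001, 0, 0, 0, 0.03]
    - [0, 0, 0.001, 0, 0, 0, 0.03]
    - [0, 0, 0, 0, 0, 0, 0.03]
    - [0, 0, 0, 0, 0, 0, 0.03]

```text
t: 12.9
ee_pos: [0.575, -0.1329, 0.1195]
eef_rot: [-3.103, -0.48, 0.001]
contact_force: [0.2, 0.6, -3.9]
finger_gap: 0.0388
```

Call:
apply_moves:
  increments:
    - [-0.0003, 0.001, 0.001, 0, 0, 0, 0.03]
    - [0, 0.0005, 0.001, 0, 0, 0, 0.03]
    - [0, 0, 0.001, 0, 0, 0, 0.03]
    - [0, 0, 0.001, 0, 0, 0, 0.03]
    - [0, 0, 0.0005, 0, 0, 0, 0.03]
    - [0, 0, 0.0005, 0, 0, 0, 0.03]
    - [0, 0, 0.0005, 0, 0, 0, 0.03]
    - [0, 0, 0.0005, 0, 0, 0, 0.03]
    - [0, 0, 0, 0, 0, 0, 0.03]
    - [0, 0, 0, 0, 0, 0, 0.03]

```text
t: 13.73
ee_pos: [0.5751, -0.1336, 0.1156]
eef_rot: [-3.103, -0.481, 0.001]
contact_force: [-1.5, 0.8, -0.6]
finger_gap: 0.0387
```

Call:
apply_moves:
  increments:
    - [0, 0, 0.0005, 0, 0, 0, 0.03]
    - [0, 0, 0.0005, 0, 0, 0, 0.03]
    - [0, 0, 0.0005, 0, 0, 0, 0.03]
    - [0, 0, 0.0005, 0, 0, 0, 0.03]
    - [0, 0, 0.0005, 0, 0, 0, 0.03]
    - [0, 0, 0.0005, 0, 0, 0, 0.03]
    - [0, 0, 0.0005, 0, 0, 0, 0.03]
    - [0, 0, 0.0005, 0, 0, 0, 0.03]
    - [0, 0, 0.0005, 0, 0, 0, 0.03]
    - [0, 0, 0.0005, 0, 0, 0, 0.03]

```text
t: 14.57
ee_pos: [0.5755, -0.134, 0.114]
eef_rot: [3.104, 0.481, -0.0]
contact_force: [-4.3, 1.3, 7.1]
finger_gap: 0.0391
```

```bash
python3 -c "
from h import *
st()"
```

```text
t 14.57 p [ 0.5755 -0.134   0.114 ] R [[0.953, 0.303, 0.0], [0.303, -0.953, -0.001], [-0.0, 0.001, -1.0]] F [-4.29  1.3   7.06] M [0.43 1.17 0.07] gap 0.0391
```

Call:
apply_moves:
  increments:
    - [-0.0003, -0.0002, 0.0003, 0, 0, 0.08, 0.03]
    - [-0.0003, -0.0002, 0.0003, 0, 0, 0.1, 0.03]
    - [-0.0003, 0, 0.0003, 0, 0, 0.1, 0.03]
    - [0, 0, 0.0003, 0, 0, 0.1, 0.03]
    - [0, 0, 0.0003, 0, 0, 0.05, 0.03]
    - [0, 0, 0.0003, 0, 0, -0.08, 0.03]
    - [0, 0, 0.0003, 0, 0, -0.1, 0.03]
    - [0, 0, 0.0003, 0, 0, -0.1, 0.03]
    - [0, 0, 0.0003, 0, 0, -0.1, 0.03]
    - [0, 0, 0.0003, 0, 0, -0.1, 0.03]

```text
t: 15.4
ee_pos: [0.5749, -0.1331, 0.1099]
eef_rot: [3.092, 0.554, 0.002]
contact_force: [-3.5, 1.8, 3.5]
finger_gap: 0.0393
```

```bash
python3 -c "
from h import *
st()"
```

```text
t 15.4 p [ 0.5749 -0.1331  0.1099] R [[0.938, 0.347, 0.001], [0.347, -0.938, -0.0], [0.001, 0.001, -1.0]] F [-3.47  1.84  3.53] M [ 0.3   0.86 -0.12] gap 0.0393
```

Call:
apply_moves:
  increments:
    - [-0.0002, -0.0002, 0.0003, 0, 0, -0.1, 0.03]
    - [-0.0002, -0.0002, 0.0003, 0, 0, -0.1, 0.03]
    - [-0.0002, -0.0002, 0.0003, 0, 0, -0.1, 0.03]
    - [0, 0, 0.0003, 0, 0, 0.05, 0.03]
    - [0, 0, 0.0003, 0, 0, 0.1, 0.03]
    - [0, 0, 0.0003, 0, 0, 0.1, 0.03]
    - [0, 0, 0.0003, 0, 0, 0.1, 0.03]
    - [0, 0, 0.0003, 0, 0, 0.1, 0.03]
    - [0, 0, 0.0003, 0, 0, 0.1, 0.03]
    - [0, 0, 0.0003, 0, 0, 0.1, 0.03]

```text
t: 16.23
ee_pos: [0.5751, -0.1323, 0.1079]
eef_rot: [3.141, 0.001, 0.005]
contact_force: [-3.7, 1.0, 4.9]
finger_gap: 0.0392
```

```bash
python3 -c "
from h import *
st()"
```

```text
t 16.23 p [ 0.5751 -0.1323  0.1079] R [[1.0, 0.001, 0.003], [0.001, -1.0, -0.0], [0.003, 0.0, -1.0]] F [-3.68  1.04  4.89] M [0.36 1.11 0.35] gap 0.0392
```

Call:
apply_moves:
  increments:
    - [-0.0004, 0, 0.0003, 0, 0, 0.08, 0.03]
    - [-0.0004, 0, 0.0003, 0, 0, -0.06, 0.03]
    - [-0.0004, 0, 0.0003, 0, 0, -0.1, 0.03]
    - [0, 0, 0.0003, 0, 0, -0.1, 0.03]
    - [0, 0, 0.0003, 0, 0, -0.1, 0.03]
    - [0, 0, 0.0003, 0, 0, -0.1, 0.03]
    - [0, 0, 0.0003, 0, 0, -0.1, 0.03]
    - [0, 0, 0.0003, 0, 0, -0.1, 0.03]
    - [0, 0, 0.0003, 0, 0, -0.1, 0.03]
    - [0, 0, 0.0003, 0, 0, -0.1, 0.03]

```text
t: 17.07
ee_pos: [0.5746, -0.1332, 0.108]
eef_rot: [2.887, 1.226, 0.006]
contact_force: [-4.1, 1.3, 5.5]
finger_gap: 0.0392
```

```bash
python3 -c "
from h import *
st()"
```

```text
t 17.07 p [ 0.5746 -0.1332  0.108 ] R [[0.694, 0.72, 0.005], [0.72, -0.694, -0.003], [0.002, 0.006, -1.0]] F [-4.14  1.28  5.49] M [ 0.36  0.93 -0.3 ] gap 0.0392
```

Call:
apply_moves:
  increments:
    - [0, 0, 0.0004, 0, 0, 0.04, 0.03]
    - [0, 0, 0.0004, 0, 0, 0.1, 0.03]
    - [0, 0, 0.0004, 0, 0, 0.1, 0.03]
    - [0, 0, 0.0004, 0, 0, 0.1, 0.03]
    - [0, 0, 0.0004, 0, 0, 0.1, 0.03]
    - [0, 0, 0.0004, 0, 0, 0.1, 0.03]
    - [0, 0, 0.0004, 0, 0, 0.1, 0.03]
    - [0, 0, 0.0004, 0, 0, 0.1, 0.03]
    - [0, 0, 0.0004, 0, 0, 0.05, 0.03]
    - [0, 0, 0.0004, 0, 0, 0, 0.03]

```text
t: 17.9
ee_pos: [0.5751, -0.1323, 0.1079]
eef_rot: [3.135, -0.017, 0.009]
contact_force: [-3.9, 0.9, 5.3]
finger_gap: 0.0392
```

```bash
python3 -c "
from h import *
st()"
```

```text
t 17.9 p [ 0.5751 -0.1323  0.1079] R [[1.0, -0.011, 0.006], [-0.011, -1.0, -0.007], [0.006, 0.006, -1.0]] F [-3.91  0.87  5.28] M [0.33 1.22 0.23] gap 0.0392
```

Call:
apply_moves:
  increments:
    - [0, 0, 0.0005, 0, 0, -0.08, 0.03]
    - [0, 0, 0.0005, 0, 0, -0.1, 0.03]
    - [0, 0, 0.0006, 0, 0, -0.1, 0.03]
    - [0, 0, 0.0006, 0, 0, -0.1, 0.03]
    - [0, 0, 0.0006, 0, 0, -0.1, 0.03]
    - [0, 0, 0.0006, 0, 0, -0.1, 0.03]
    - [0, 0, 0.0006, 0, 0, -0.1, 0.03]
    - [0, 0, 0.0006, 0, 0, -0.1, 0.03]
    - [0, 0, 0.0006, 0, 0, -0.08, 0.03]
    - [0, 0, 0.0006, 0, 0, 0, 0.03]

```text
t: 18.73
ee_pos: [0.5749, -0.1333, 0.1079]
eef_rot: [2.832, 1.336, 0.003]
contact_force: [-5.5, 2.1, 7.0]
finger_gap: 0.0393
```

```bash
python3 -c "
from h import *
o=st();print(o['joint_pos'].round(2))
m=arm.camera_model('side');im=arm.read_camera('side');p=proj(m,[[.5745,-.135,.1]])[0];x,y=int(p[0])-35,int(p[1])-35;print(x,y)
a=cv2.resize(im[y:y+70,x:x+70],(420,420),interpolation=cv2.INTER_CUBIC)
cv2.imwrite('pics/s4.png',a)"
```

```text
t 18.73 p [ 0.5749 -0.1333  0.1079] R [[0.636, 0.772, 0.006], [0.772, -0.636, -0.009], [-0.003, 0.01, -1.0]] F [-5.49  2.13  6.98] M [ 0.53  1.16 -0.17] gap 0.0393
[ 0.78  0.32 -0.72  1.7   0.23  1.2   0.89]
259 136
```

View pics/s4.png

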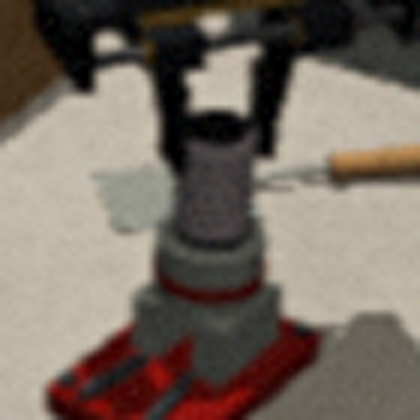

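Call:
apply_moves:
  increments:
    - [0, 0, 0, 0, 0, 0, 0.03]
    - [0, 0, 0, 0, 0, 0, 0.087]
    - [0, 0, 0, 0, 0, 0, 0.087]
    - [0, 0, 0, 0, 0, 0, 0.087]
    - [0, 0, 0, 0, 0, 0, 0.087]
    - [0, 0, 0, 0, 0, 0, 0.087]
    - [0, 0, -0.008, 0, 0, 0, 0.087]
    - [0, 0, -0.015, 0, 0, 0, 0.087]
    - [0, 0, -0.025, 0, 0, 0, 0.087]
    - [0, 0, -0.03, 0, 0, 0, 0.087]

```text
t: 19.62
ee_pos: [0.5736, -0.1347, 0.182]
eef_rot: [2.836, 1.333, 0.001]
contact_force: [0.8, 0.1, 0.1]
finger_gap: 0.0851
```

```bash
python3 -c "
from h import *
st();plan([((.56,-.10,.21),.80,2),((.45,.125,.18),-.1,14)],.087)"
```

```text
t 19.62 p [ 0.5736 -0.1347  0.182 ] R [[0.638, 0.77, 0.004], [0.77, -0.638, -0.007], [-0.003, 0.008, -1.0]] F [0.81 0.13 0.11] M [ 0.03 -0.18 -0.02] gap 0.0851
[[0.009,-0.0162,-0.0141,0.004,0.001,0.039,0.087],[0.0084,-0.0166,-0.0141,0.004,0.001,0.039,0.087],[0.0061,-0.0168,0.0021,-0.0,0.0,0.064,0.087],[0.005,-0.0172,0.0021,-0.0,0.0,0.064,0.087],[0.0038,-0.0175,0.0021,-0.0,0.0,0.064,0.087],[0.0027,-0.0177,0.0021,-0.0,0.0,0.064,0.087],[0.0016,-0.0178,0.0021,-0.0,0.0,0.064,0.087],[0.0004,-0.0179,0.0021,-0.0,0.0,0.064,0.087],[-0.0007,-0.0179,0.0021,-0.0,0.0,0.064,0.087],[-0.0019,-0.0178,0.0021,-0.0,0.0,0.064,0.087]]
[[-0.003,-0.0176,0.0021,-0.0,0.0,0.064,0.087],[-0.0041,-0.0174,0.0021,-0.0,0.0,0.064,0.087],[-0.0052,-0.0171,0.0021,-0.0,0.0,0.064,0.087],[-0.0063,-0.0167,0.0021,-0.0,0.0,0.064,0.087],[-0.0074,-0.0163,0.0021,-0.0,0.0,0.064,0.087],[-0.0084,-0.0158,0.0021,-0.0,0.0,0.064,0.087]]
```

Call:
apply_moves:
  increments:
    - [0.003, -0.005, -0.018, 0.004, 0.001, 0.039, 0.087]
    - [0.0084, -0.017, -0.014, 0.004, 0.001, 0.039, 0.087]
    - [0.006, -0.017, 0.002, 0, 0, 0.064, 0.087]
    - [0.005, -0.017, 0.002, 0, 0, 0.064, 0.087]
    - [0.004, -0.0175, 0.002, 0, 0, 0.064, 0.087]
    - [0.003, -0.018, 0.002, 0, 0, 0.064, 0.087]
    - [0.0016, -0.018, 0.002, 0, 0, 0.064, 0.087]
    - [0, -0.018, 0.002, 0, 0, 0.064, 0.087]
    - [-0.001, -0.018, 0.002, 0, 0, 0.064, 0.087]
    - [-0.002, -0.018, 0.002, 0, 0, 0.064, 0.087]

```text
t: 20.45
ee_pos: [0.5092, 0.0198, 0.2129]
eef_rot: [3.106, 0.397, 0.037]
contact_force: [0.7, 0.3, 0.9]
finger_gap: 0.0872
```

Call:
apply_moves:
  increments:
    - [-0.003, -0.0176, 0.002, 0, 0, 0.064, 0.087]
    - [-0.004, -0.0174, 0.002, 0, 0, 0.064, 0.087]
    - [-0.005, -0.017, 0.002, 0, 0, 0.064, 0.087]
    - [-0.006, -0.017, 0.002, 0, 0, 0.064, 0.087]
    - [-0.007, -0.016, 0.002, 0, 0, 0.064, 0.087]
    - [-0.006, -0.012, 0.002, 0, 0, 0.05, 0.087]
    - [-0.003, -0.006, 0, 0, 0, 0.03, 0.087]
    - [0, 0, 0, 0, 0, 0, 0.087]
    - [0, 0, 0, 0, 0, 0, 0.087]
    - [0, 0, 0, 0, 0, 0, 0.087]

```text
t: 21.28
ee_pos: [0.4652, 0.1316, 0.2047]
eef_rot: [3.123, -0.244, 0.059]
contact_force: [-0.1, -0.2, 0.3]
finger_gap: 0.0869
```

```bash
python3 -c "
from h import *
o=st();m=arm.camera_model('wrist');im=arm.read_camera('wrist');np.save('w5.npy',m['cam_to_world'])
print(proj(m,[[.437,.157,.078],[.419,-.007,.017]]))
a=cv2.resize(im,(640,480),interpolation=cv2.INTER_CUBIC)
cv2.imwrite('pics/w5.png',a)
t=arm.read_camera('top');cv2.imwrite('pics/t5raw.png',t)"
```

```text
t 21.28 p [0.4652 0.1316 0.2047] R [[0.987, -0.155, 0.037], [-0.155, -0.988, -0.011], [0.038, 0.005, -0.999]] F [-0.1  -0.18  0.3 ] M [ 0.02 -0.02  0.04] gap 0.0869
[[219.73401533 161.2905999 ]
 [231.49896158 263.98615199]]
```

View pics/w5.png

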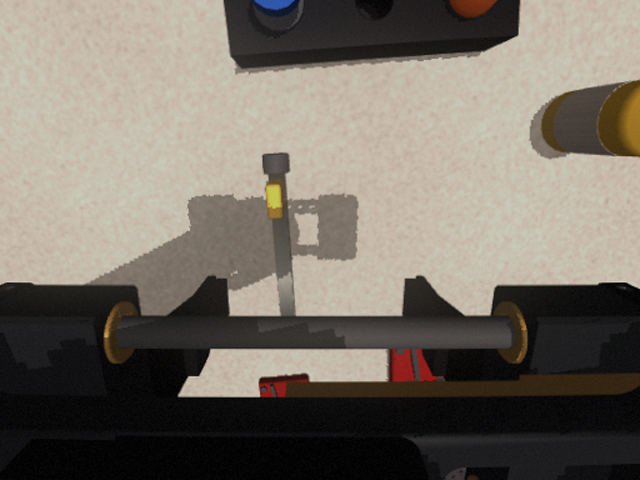

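```bash
python3 -c "
from h import *
m=arm.camera_model('wrist');m['cam_to_world']=np.load('w5.npy')
h=onz(m,(219.2,157.6),.078);w=onz(m,(229.6,248),.024);hd=onz(m,(220,126),.028);print(h,w,hd,np.arctan2(*(h-w)[:2][::-1]))
plan([((.4365,.1585,.12),-.11,7),((.4365,.1585,.05),-.11,6)],.087)"
```

```text
[0.43719166 0.16117682 0.078     ] [0.42182816 0.0228421  0.024     ] [0.44056097 0.1927842  0.028     ] 1.4601892661677267
[[-0.0051,-0.0033,0.0119,0.001,-0.005,-0.007,0.087],[-0.0051,-0.0033,0.0119,0.001,-0.005,-0.007,0.087],[-0.005,-0.0033,0.0119,0.001,-0.005,-0.007,0.087],[-0.0049,-0.0034,0.012,0.001,-0.005,-0.007,0.087],[-0.0048,-0.0034,0.012,0.001,-0.005,-0.007,0.087],[-0.0047,-0.0034,0.012,0.001,-0.005,-0.007,0.087],[-0.0046,-0.0034,0.0121,0.001,-0.005,-0.007,0.087],[-0.0,-0.0,0.0117,0.0,-0.0,-0.0,0.087],[-0.0,-0.0,0.0117,0.0,-0.0,-0.0,0.087],[-0.0,-0.0,0.0117,0.0,-0.0,-0.0,0.087]]
[[-0.0,-0.0,0.0117,0.0,-0.0,-0.0,0.087],[-0.0,-0.0,0.0117,0.0,-0.0,-0.0,0.087],[-0.0,-0.0,0.0117,0.0,-0.0,-0.0,0.087]]
```

Call:
apply_moves:
  increments:
    - [-0.005, -0.0033, 0.012, 0.001, -0.006, -0.008, 0.087]
    - [-0.005, -0.0033, 0.012, 0.001, -0.006, -0.008, 0.087]
    - [-0.005, -0.0033, 0.012, 0.001, -0.006, -0.008, 0.087]
    - [-0.005, -0.0034, 0.013, 0.001, -0.006, -0.008, 0.087]
    - [-0.005, -0.0034, 0.013, 0.001, -0.006, -0.008, 0.087]
    - [-0.004, -0.003, 0.013, 0.001, -0.005, -0.005, 0.087]
    - [-0.002, -0.002, 0.011, 0, 0, 0, 0.087]
    - [0, 0, 0.006, 0, 0, 0, 0.087]
    - [0, 0, 0, 0, 0, 0, 0.087]
    - [0, 0, 0, 0, 0, 0, 0.087]

```text
t: 22.22
ee_pos: [0.4319, 0.157, 0.0976]
eef_rot: [-3.137, 0.167, 0.016]
contact_force: [-0.5, -0.7, -0.3]
finger_gap: 0.0871
```

```bash
python3 -c "
from h import *
o=st();plan([((.4365,.1585,.042),-.11,6)],.087)"
```

```text
t 22.22 p [0.4319 0.157  0.0976] R [[0.994, -0.106, -0.01], [-0.106, -0.994, 0.001], [-0.01, 0.0, -1.0]] F [-0.52 -0.72 -0.33] M [-0.03 -0.13  0.03] gap 0.0871
[[0.0008,-0.0003,0.0093,0.0,0.002,0.001,0.087],[0.0008,-0.0003,0.0093,0.0,0.002,0.001,0.087],[0.0008,-0.0003,0.0093,0.0,0.002,0.001,0.087],[0.0008,-0.0003,0.0093,0.0,0.002,0.001,0.087],[0.0008,-0.0003,0.0093,0.0,0.002,0.001,0.087],[0.0007,-0.0003,0.0093,0.0,0.002,0.001,0.087]]
```

Call:
apply_moves:
  increments:
    - [0.001, -0.0003, 0.006, 0, 0.002, 0, 0.087]
    - [0.001, -0.0003, 0.008, 0, 0.002, 0, 0.087]
    - [0.001, -0.0003, 0.009, 0, 0.002, 0, 0.087]
    - [0.0008, -0.0003, 0.009, 0, 0.002, 0, 0.087]
    - [0, 0, 0.008, 0, 0.001, 0, 0.087]
    - [0, 0, 0.006, 0, 0, 0, 0.087]
    - [0, 0, 0.003, 0, 0, 0, 0.087]
    - [0, 0, 0, 0, 0, 0, 0.087]
    - [0, 0, 0, 0, 0, 0, 0.087]
    - [0, 0, 0, 0, 0, 0, 0.087]

```text
t: 23.05
ee_pos: [0.4373, 0.1577, 0.0439]
eef_rot: [-3.136, 0.169, -0.001]
contact_force: [0.1, 0.3, 0.5]
finger_gap: 0.087
```

```bash
python3 -c "
from h import *
o=st()"
```

```text
t 23.05 p [0.4373 0.1577 0.0439] R [[0.994, -0.107, 0.001], [-0.107, -0.994, 0.001], [0.001, -0.001, -1.0]] F [0.14 0.3  0.47] M [ 0.   -0.09 -0.  ] gap 0.087
```

Call:
apply_moves:
  increments:
    - [0, 0, 0, 0, 0, 0, 0.005]
    - [0, 0, 0, 0, 0, 0, 0.005]
    - [0, 0, 0, 0, 0, 0, 0.005]
    - [0, 0, 0, 0, 0, 0, 0.005]
    - [0, 0, 0, 0, 0, 0, 0.005]
    - [0, 0, 0, 0, 0, 0, 0.005]
    - [0, 0, 0, 0, 0, 0, 0.005]
    - [0, 0, 0, 0, 0, 0, 0.005]
    - [0, 0, 0, 0, 0, 0, 0.005]
    - [0, 0, 0, 0, 0, 0, 0.005]
  squeeze: 55

```text
t: 23.88
ee_pos: [0.4389, 0.1579, 0.0456]
eef_rot: [-3.136, 0.169, -0.007]
contact_force: [-0.6, 0.4, 0.0]
finger_gap: 0.0284
```

```bash
python3 -c "
from h import *
o=st();out=[]
for n,P,k in(('side',[.437,.157,.05],40),('top',[.43,.1,.04],50)):
  m=arm.camera_model(n);im=arm.read_camera(n);p=proj(m,[P])[0];x,y=int(p[0])-k,int(p[1])-k;print(n,x,y,400/(2*k))
  out.append(cv2.resize(im[y:y+2*k,x:x+2*k],(400,400),interpolation=cv2.INTER_CUBIC))
cv2.imwrite('pics/g6.png',np.hstack(out))"
```

```text
t 23.88 p [0.4389 0.1579 0.0456] R [[0.994, -0.108, 0.005], [-0.108, -0.994, 0.0], [0.005, -0.001, -1.0]] F [-0.57  0.37  0.  ] M [ 0.03 -0.1   0.01] gap 0.0284
side 244 218 5.0
top 183 190 4.0
```

View pics/g6.png

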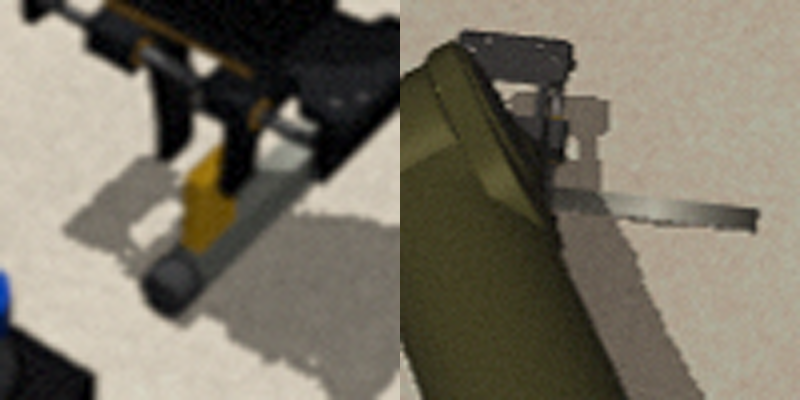

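```bash
python3 -c "
from h import *
s=arm.camera_model('side')
f=lambda x,y,z:onz(s,(244+x/5-.4,218+y/5-.4),z).round(4)
print(f(207,168,.078),f(195,245,.03), f(238,197,.03),'tcp',proj(s,[[.4389,.1579,.0456]]), proj(s,[[.437,.161,.078]]),(proj(s,[[.4389,.1579,.0456]])-[243.6,217.6])*5,(proj(s,[[.437,.161,.078],[.4475,.174,.078],[.4445,.144,.078]])-[243.6,217.6])*5)
t=arm.camera_model('top');g=lambda x,y,z:onz(t,(183+(x-400)/4-.4,190+y/4-.4),z).round(4)
print(g(757,221,.010))"
```

```text
[0.4358 0.1608 0.078 ] [0.4363 0.1682 0.03  ] [0.4345 0.1275 0.03  ] tcp [[284.0058125  259.29484984]] [[284.54100809 251.04845163]] [[202.02906251 208.4742492 ]] [[204.70504045 167.24225814]
 [172.58695696 174.85003644]
 [208.74841782 140.86639141]]
[ 0.4174 -0.0103  0.01  ]
```

Call:
apply_moves:
  increments:
    - [-0.001, -0.002, 0, 0, 0, 0, 0.005]
    - [-0.0005, -0.001, 0, 0, 0, 0, 0.005]
    - [0, 0, 0, 0, 0, 0, 0.005]
    - [0, 0, 0, 0, 0, 0, 0.005]
    - [0, 0, 0, 0, 0, 0, 0.005]
    - [0, 0, 0, 0, 0, 0, 0.005]
    - [0, 0, 0, 0, 0, 0, 0.005]
    - [0, 0, 0, 0, 0, 0, 0.005]
    - [0, 0, 0, 0, 0, 0, 0.005]
    - [0, 0, 0, 0, 0, 0, 0.005]
  squeeze: 55

```text
t: 24.82
ee_pos: [0.4377, 0.1609, 0.0455]
eef_rot: [3.137, -0.169, 0.007]
contact_force: [-1.2, 0.2, -0.3]
finger_gap: 0.0123
```

```bash
python3 -c "
from h import *
o=st()"
```

```text
t 24.82 p [0.4377 0.1609 0.0455] R [[0.994, -0.108, 0.005], [-0.108, -0.994, -0.0], [0.005, -0.0, -1.0]] F [-1.18  0.17 -0.33] M [-0.07 -0.1  -0.01] gap 0.0123
```

```bash
python3 -c "
from h import *
plan([((.4377,.1609,.115),-.108,8),((.5945,.0903,.115),-.089,12)],.005)"
```

```text
[[0.0,0.0,-0.0087,-0.0,-0.001,0.0,0.005],[0.0,0.0,-0.0087,-0.0,-0.001,0.0,0.005],[0.0,0.0,-0.0087,-0.0,-0.001,0.0,0.005],[0.0,0.0,-0.0087,-0.0,-0.001,0.0,0.005],[0.0,0.0,-0.0087,-0.0,-0.001,0.0,0.005],[0.0,0.0,-0.0087,-0.0,-0.001,0.0,0.005],[0.0,0.0,-0.0087,-0.0,-0.001,0.0,0.005],[0.0,0.0,-0.0087,-0.0,-0.001,0.0,0.005],[0.0136,0.0044,-0.0,0.0,0.0,-0.002,0.005],[0.0136,0.0045,-0.0,0.0,0.0,-0.002,0.005]]
[[0.0136,0.0045,-0.0,0.0,0.0,-0.002,0.005],[0.0136,0.0045,-0.0,0.0,0.0,-0.002,0.005],[0.0136,0.0045,-0.0,0.0,0.0,-0.002,0.005],[0.0136,0.0045,-0.0,0.0,0.0,-0.002,0.005],[0.0136,0.0046,-0.0,0.0,0.0,-0.002,0.005],[0.0136,0.0046,-0.0,0.0,0.0,-0.002,0.005],[0.0136,0.0046,-0.0,0.0,0.0,-0.002,0.005],[0.0136,0.0046,-0.0,0.0,0.0,-0.002,0.005],[0.0136,0.0047,0.0,0.0,0.0,-0.002,0.005],[0.0135,0.0047,0.0,0.0,0.0,-0.002,0.005]]
```

Call:
apply_moves:
  increments:
    - [0, 0, -0.004, 0, -0.001, 0, 0.005]
    - [0, 0, -0.008, 0, -0.001, 0, 0.005]
    - [0, 0, -0.0087, 0, -0.001, 0, 0.005]
    - [0, 0, -0.0087, 0, -0.001, 0, 0.005]
    - [0, 0, -0.0087, 0, -0.001, 0, 0.005]
    - [0, 0, -0.0087, 0, 0, 0, 0.005]
    - [0, 0, -0.008, 0, 0, 0, 0.005]
    - [0.003, 0.001, -0.004, 0, 0, 0, 0.005]
    - [0.008, 0.003, -0.001, 0, 0, 0, 0.005]
    - [0.013, 0.0045, 0, 0, 0, -0.002, 0.005]

```text
t: 25.65
ee_pos: [0.4594, 0.1508, 0.1123]
eef_rot: [3.136, -0.161, -0.001]
contact_force: [0.6, -1.0, -2.7]
finger_gap: 0.0123
```

Call:
apply_moves:
  increments:
    - [0.0136, 0.0045, 0, 0, 0, -0.002, 0.005]
    - [0.0136, 0.0045, 0, 0, 0, -0.002, 0.005]
    - [0.0136, 0.0045, 0, 0, 0, -0.002, 0.005]
    - [0.0136, 0.0045, 0, 0, 0, -0.002, 0.005]
    - [0.0136, 0.0046, 0, 0, 0, -0.002, 0.005]
    - [0.0136, 0.0046, 0, 0, 0, -0.002, 0.005]
    - [0.011, 0.0046, 0, 0, 0, -0.002, 0.005]
    - [0.006, 0.002, 0, 0, 0, 0, 0.005]
    - [0, 0, 0, 0, 0, 0, 0.005]
    - [0, 0, 0, 0, 0, 0, 0.005]

```text
t: 26.48
ee_pos: [0.5658, 0.0963, 0.108]
eef_rot: [3.136, -0.155, -0.006]
contact_force: [-1.4, 1.2, -2.6]
finger_gap: 0.0122
```

```bash
python3 -c "
from h import *
st();plan([((.5945,.0903,.095),-.089,6)],.005)"
```

```text
t 26.48 p [0.5658 0.0963 0.108 ] R [[0.995, -0.099, -0.004], [-0.099, -0.995, -0.002], [-0.004, 0.002, -1.0]] F [-1.41  1.25 -2.61] M [ 0.06 -0.04 -0.07] gap 0.0122
[[0.0049,0.0005,0.0021,0.0,0.001,-0.002,0.005],[0.0049,0.0005,0.0021,0.0,0.001,-0.002,0.005],[0.0049,0.0005,0.0021,0.0,0.001,-0.002,0.005],[0.0049,0.0006,0.0022,0.0,0.001,-0.002,0.005],[0.0049,0.0006,0.0022,0.0,0.001,-0.002,0.005],[0.0049,0.0006,0.0022,0.0,0.001,-0.002,0.005]]
```

Call:
apply_moves:
  increments:
    - [0.0049, 0.0005, 0.002, 0, 0.001, -0.002, 0.005]
    - [0.0049, 0.0005, 0.002, 0, 0.001, -0.002, 0.005]
    - [0.0049, 0.0005, 0.002, 0, 0.001, -0.002, 0.005]
    - [0.0049, 0.0006, 0.002, 0, 0.001, -0.002, 0.005]
    - [0.0045, 0.0006, 0.002, 0, 0, -0.002, 0.005]
    - [0.003, 0.0003, 0.001, 0, 0, -0.002, 0.005]
    - [0.001, 0, 0, 0, 0, 0, 0.005]
    - [0, 0, 0, 0, 0, 0, 0.005]
    - [0, 0, 0, 0, 0, 0, 0.005]
    - [0, 0, 0, 0, 0, 0, 0.005]

```text
t: 27.32
ee_pos: [0.5942, 0.0918, 0.0953]
eef_rot: [3.136, -0.13, -0.001]
contact_force: [-0.1, -0.1, -2.3]
finger_gap: 0.012
```

```bash
python3 -c "
from h import *
o=st();print(o['joint_pos'].round(2));out=[]
for n,P,k in(('side',[.58,-.05,.05],45),('top',[.58,-.06,.03],45)):
  m=arm.camera_model(n);im=arm.read_camera(n);cv2.imwrite(f'pics/{n}7raw.png',im);p=proj(m,[P])[0];x,y=int(p[0])-k,int(p[1])-k;print(n,x,y,400/(2*k))
  out.append(cv2.resize(im[y:y+2*k,x:x+2*k],(400,400),interpolation=cv2.INTER_CUBIC))
cv2.imwrite('pics/g7.png',np.hstack(out))"
```

```text
t 27.32 p [0.5942 0.0918 0.0953] R [[0.997, -0.083, -0.001], [-0.083, -0.997, -0.003], [-0.001, 0.003, -1.0]] F [-0.07 -0.09 -2.33] M [ 0.07 -0.05 -0.03] gap 0.012
[ 0.48  0.4  -0.84  1.67  0.32  1.21 -0.52]
side 233 152 4.444444444444445
top 243 144 4.444444444444445
```

View pics/g7.png

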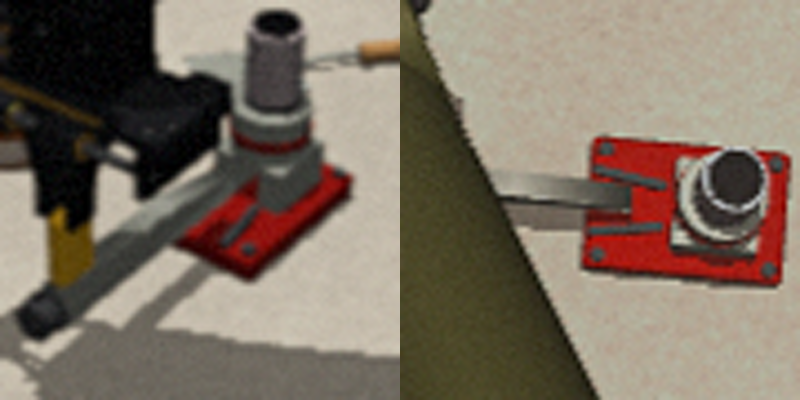

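```bash
python3 -c "
from h import *
t=arm.camera_model('top');g=lambda x,y,z:onz(t,(243+(x-400)/4.4444-.4,144+y/4.4444-.4),z).round(4)
print('tip',g(631,199,.060),'guides in',g(664,186,.022),g(662,228,.022),'out',g(598,170,.022),g(590,231,.022))
print('cap',g(735,179,.156),'wedge',g(510,172,.075),g(510,203,.075),)
print('corners',[g(*c,.02) for c in((597,137),(790,157),(778,285),(583,267))])
tcp=np.array([.5942,.0918]);d=np.array([-.083,-.997]);print('exp tip',tcp+.167*d)"
```

```text
tip [ 0.578  -0.0769  0.06  ] guides in [ 0.5926 -0.1015  0.022 ] [ 0.5642 -0.0996  0.022 ] out [ 0.6038 -0.0573  0.022 ] [ 0.5625 -0.0514  0.022 ]
cap [ 0.5747 -0.1338  0.156 ] wedge [0.5938 0.0017 0.075 ] [0.5736 0.0018 0.075 ]
corners [array([ 0.6268, -0.0571,  0.02  ]), array([ 0.6122, -0.1872,  0.02  ]), array([ 0.5255, -0.1766,  0.02  ]), array([ 0.5385, -0.0465,  0.02  ])]
exp tip [ 0.580339 -0.074699]
```

```bash
python3 -c "
from h import *
plan([((.5982,.0903,.0715),-.1,6)],.005)"
```

```text
[[0.0007,0.0002,0.004,0.001,0.0,0.003,0.005],[0.0007,0.0002,0.004,0.001,0.0,0.003,0.005],[0.0007,0.0002,0.004,0.001,0.0,0.003,0.005],[0.0007,0.0002,0.004,0.001,0.0,0.003,0.005],[0.0007,0.0002,0.004,0.001,0.0,0.003,0.005],[0.0007,0.0002,0.004,0.001,0.0,0.003,0.005]]
```

Call:
apply_moves:
  increments:
    - [0.0007, 0.0002, 0.003, 0.001, 0, 0.003, 0.005]
    - [0.0007, 0.0002, 0.004, 0.001, 0, 0.003, 0.005]
    - [0.0007, 0.0002, 0.004, 0.001, 0, 0.003, 0.005]
    - [0.0007, 0.0002, 0.004, 0, 0, 0.003, 0.005]
    - [0.0007, 0.0002, 0.004, 0, 0, 0.003, 0.005]
    - [0.0005, 0.0002, 0.002, 0, 0, 0.003, 0.005]
    - [0, 0, 0, 0, 0, 0, 0.005]
    - [0, 0, 0, 0, 0, 0, 0.005]
    - [0, 0, 0, 0, 0, 0, 0.005]
    - [0, 0, 0, 0, 0, 0, 0.005]

```text
t: 28.25
ee_pos: [0.5978, 0.0897, 0.0716]
eef_rot: [3.137, -0.161, -0.002]
contact_force: [-0.4, -0.6, -3.8]
finger_gap: 0.0119
```

```bash
python3 -c "
from h import *
o=st();plan([((.5747+.1003*(.0603+.1338),.0603,.0695),-.1,8)],.005)"
```

```text
t 28.25 p [0.5978 0.0897 0.0716] R [[0.995, -0.103, -0.002], [-0.103, -0.995, -0.0], [-0.001, 0.001, -1.0]] F [-0.44 -0.62 -3.77] M [ 0.07 -0.1  -0.01] gap 0.0119
[[-0.0001,0.0037,0.0003,0.0,0.0,-0.0,0.005],[-0.0001,0.0037,0.0003,0.0,0.0,-0.0,0.005],[-0.0001,0.0037,0.0003,0.0,0.0,-0.0,0.005],[-0.0001,0.0037,0.0003,0.0,0.0,-0.0,0.005],[-0.0001,0.0037,0.0003,0.0,0.0,-0.0,0.005],[-0.0001,0.0037,0.0003,0.0,0.0,-0.0,0.005],[-0.0001,0.0037,0.0003,0.0,0.0,-0.0,0.005],[-0.0001,0.0037,0.0003,0.0,0.0,-0.0,0.005]]
```

Call:
apply_moves:
  increments:
    - [0, 0.001, 0.001, 0, 0, 0, 0.005]
    - [0, 0.002, 0.001, 0, 0, 0, 0.005]
    - [0, 0.002, 0.001, 0, 0, 0, 0.005]
    - [0, 0.002, 0.001, 0, 0, 0, 0.005]
    - [0, 0.002, 0.0005, 0, 0, 0, 0.005]
    - [0, 0.002, 0.0005, 0, 0, 0, 0.005]
    - [0, 0.002, 0.0005, 0, 0, 0, 0.005]
    - [0, 0.001, 0.0005, 0, 0, 0, 0.005]
    - [0, 0, 0, 0, 0, 0, 0.005]
    - [0, 0, 0, 0, 0, 0, 0.005]

```text
t: 29.08
ee_pos: [0.5971, 0.0738, 0.0661]
eef_rot: [3.137, -0.162, 0.001]
contact_force: [0.5, 0.1, -1.7]
finger_gap: 0.0122
```

```bash
python3 -c "
from h import *
o=st();print(.5747+.1003*(o['ee_pos'][1]+.1338))"
```

```text
t 29.08 p [0.5971 0.0738 0.0661] R [[0.995, -0.103, 0.001], [-0.103, -0.995, -0.001], [0.001, 0.001, -1.0]] F [ 0.54  0.07 -1.71] M [-0.01 -0.12  0.08] gap 0.0122
0.5955234123083496
```

Call:
apply_moves:
  increments:
    - [-0.0005, 0.002, 0.0003, 0, 0, 0, 0.005]
    - [-0.0005, 0.003, 0.0003, 0, 0, 0, 0.005]
    - [-0.0002, 0.003, 0.0003, 0, 0, 0, 0.005]
    - [0, 0.003, 0, 0, 0, 0, 0.005]
    - [0, 0.003, 0, 0, 0, 0, 0.005]
    - [0, 0.003, 0, 0, 0, 0, 0.005]
    - [0, 0.003, 0, 0, 0, 0, 0.005]
    - [0, 0.002, 0, 0, 0, 0, 0.005]
    - [0, 0, 0, 0, 0, 0, 0.005]
    - [0, 0, 0, 0, 0, 0, 0.005]

```text
t: 29.92
ee_pos: [0.5937, 0.0496, 0.0658]
eef_rot: [3.137, -0.162, 0.003]
contact_force: [-0.3, -0.0, -1.6]
finger_gap: 0.0124
```

```bash
python3 -c "
from h import *
o=st();print(.5747+.1003*(o['ee_pos'][1]+.1338))"
```

```text
t 29.92 p [0.5937 0.0496 0.0658] R [[0.995, -0.103, 0.002], [-0.103, -0.995, -0.001], [0.002, 0.001, -1.0]] F [-0.33 -0.04 -1.61] M [ 0.   -0.05  0.02] gap 0.0124
0.5930940687709858
```

Call:
apply_moves:
  increments:
    - [0, 0.002, 0.0002, 0, 0, 0, 0.005]
    - [0, 0.003, 0.0002, 0, 0, 0, 0.005]
    - [0, 0.003, 0.0002, 0, 0, 0, 0.005]
    - [0, 0.003, 0, 0, 0, 0, 0.005]
    - [0, 0.003, 0, 0, 0, 0, 0.005]
    - [0, 0.003, 0, 0, 0, 0, 0.005]
    - [0, 0.003, 0, 0, 0, 0, 0.005]
    - [0, 0.003, 0, 0, 0, 0, 0.005]
    - [0, 0.002, 0, 0, 0, 0, 0.005]
    - [0, 0.001, 0, 0, 0, 0, 0.005]

```text
t: 30.75
ee_pos: [0.5914, 0.022, 0.0658]
eef_rot: [3.137, -0.161, 0.005]
contact_force: [-0.6, 0.6, 0.2]
finger_gap: 0.0122
```

```bash
python3 -c "
from h import *
o=st();print(.5747+.1003*(o['ee_pos'][1]+.1338),(o['ee_pos'][1]+.1338)/.995)"
```

```text
t 30.75 p [0.5914 0.022  0.0658] R [[0.995, -0.102, 0.003], [-0.102, -0.995, -0.0], [0.003, -0.0, -1.0]] F [-0.58  0.59  0.24] M [ 0.14 -0.09  0.01] gap 0.0122
0.5903252373209684 0.156567857442431
```

Call:
apply_moves:
  increments:
    - [0, 0.002, 0, 0, 0, 0, 0.005]
    - [0, 0.002, 0, 0, 0, 0, 0.005]
    - [0, 0.002, 0, 0, 0, 0, 0.005]
    - [0, 0.002, 0, 0, 0, 0, 0.005]
    - [0, 0.002, 0, 0, 0, 0, 0.005]
    - [0, 0.002, 0, 0, 0, 0, 0.005]
    - [0, 0.002, 0, 0, 0, 0, 0.005]
    - [0, 0.002, 0, 0, 0, 0, 0.005]
    - [0, 0.002, 0, 0, 0, 0, 0.005]
    - [0, 0.002, 0, 0, 0, 0, 0.005]

```text
t: 31.58
ee_pos: [0.5901, 0.0156, 0.0671]
eef_rot: [-3.12, 0.146, -0.01]
contact_force: [0.3, 5.2, -0.2]
finger_gap: 0.0124
```

```bash
python3 -c "
from h import *
o=st();print(.5747+.1003*(o['ee_pos'][1]+.1338),(o['ee_pos'][1]+.1338)/.995)"
```

```text
t 31.58 p [0.5901 0.0156 0.0671] R [[0.996, -0.093, 0.007], [-0.093, -0.995, 0.018], [0.006, -0.019, -1.0]] F [ 0.32  5.25 -0.19] M [ 1.16 -0.16  0.01] gap 0.0124
0.5896878456453576 0.15018107131227004
```

```bash
python3 -c "
from h import *
plan([((.5747+.1003*(.0+.1338),.0,.066),-.1,8)],.005)"
```

```text
[[-0.0001,0.002,0.0001,-0.002,-0.001,0.001,0.005],[-0.0001,0.002,0.0001,-0.002,-0.001,0.001,0.005],[-0.0001,0.002,0.0001,-0.002,-0.001,0.001,0.005],[-0.0001,0.002,0.0001,-0.002,-0.001,0.001,0.005],[-0.0001,0.002,0.0001,-0.002,-0.001,0.001,0.005],[-0.0001,0.002,0.0001,-0.002,-0.001,0.001,0.005],[-0.0001,0.002,0.0001,-0.002,-0.001,0.001,0.005],[-0.0001,0.002,0.0001,-0.002,-0.001,0.001,0.005]]
```

Call:
apply_moves:
  increments:
    - [0, 0.003, 0, -0.006, -0.001, 0.001, 0.005]
    - [0, 0.003, 0, -0.006, -0.001, 0.001, 0.005]
    - [0, 0.003, 0, -0.006, -0.001, 0.001, 0.005]
    - [0, 0.0035, 0, -0.006, 0, 0.001, 0.005]
    - [0, 0.0035, 0, -0.006, 0, 0.001, 0.005]
    - [0, 0.0035, 0, -0.006, 0, 0.001, 0.005]
    - [0, 0.0035, 0, -0.006, 0, 0.001, 0.005]
    - [0, 0.0035, 0, -0.006, 0, 0.001, 0.005]
    - [0, 0.0035, 0, -0.006, 0, 0.001, 0.005]
    - [0, 0.0035, 0, -0.006, 0, 0.001, 0.005]

```text
t: 32.42
ee_pos: [0.588, 0.0142, 0.068]
eef_rot: [3.136, -0.13, 0.009]
contact_force: [1.0, 7.6, -1.5]
finger_gap: 0.0117
```

```bash
python3 -c "
from h import *
o=st();print(.5747+.1003*(o['ee_pos'][1]+.1338),(o['ee_pos'][1]+.1338)/.995)"
```

```text
t 32.42 p [0.588  0.0142 0.068 ] R [[0.997, -0.083, 0.005], [-0.083, -0.997, -0.003], [0.006, 0.003, -1.0]] F [ 0.98  7.61 -1.5 ] M [ 1.76 -0.22 -0.05] gap 0.0117
0.5895466274334568 0.1487660379009386
```

Call:
apply_moves:
  increments:
    - [0.0003, 0.005, 0.0006, -0.006, -0.001, 0.004, 0.005]
    - [0.0003, 0.006, 0.0006, -0.006, -0.001, 0.004, 0.005]
    - [0.0003, 0.006, 0.0006, -0.007, -0.001, 0.004, 0.005]
    - [0.0003, 0.006, 0.0006, -0.007, 0, 0.003, 0.005]
    - [0, 0.006, 0.0006, -0.007, 0, 0.003, 0.005]
    - [0, 0.006, 0.0006, -0.007, 0, 0.003, 0.005]
    - [0, 0.006, 0.0006, -0.007, 0, 0.003, 0.005]
    - [0, 0.006, 0.0006, -0.007, 0, 0.003, 0.005]
    - [0, 0.006, 0.0006, -0.007, 0, 0.003, 0.005]
    - [0, 0.006, 0.0006, -0.007, 0, 0.003, 0.005]

```text
t: 33.25
ee_pos: [0.5882, 0.013, 0.0668]
eef_rot: [3.138, -0.127, 0.021]
contact_force: [0.6, 11.0, -0.4]
finger_gap: 0.0121
```

```bash
python3 -c "
from h import *
o=st();print(.5747+.1003*(o['ee_pos'][1]+.1338),(o['ee_pos'][1]+.1338)/.995)"
```

```text
t 33.25 p [0.5882 0.013  0.0668] R [[0.997, -0.081, 0.013], [-0.081, -0.997, -0.002], [0.013, 0.001, -1.0]] F [ 0.59 10.98 -0.4 ] M [ 2.55 -0.2  -0.03] gap 0.0121
0.5894260058419594 0.14755738655349887
```

Call:
apply_moves:
  increments:
    - [0.0004, 0.008, 0.0008, -0.008, -0.003, 0.005, 0.005]
    - [0.0004, 0.008, 0.0008, -0.009, -0.003, 0.005, 0.005]
    - [0.0004, 0.009, 0.0008, -0.009, -0.003, 0.005, 0.005]
    - [0.0003, 0.009, 0.0008, -0.009, -0.002, 0.004, 0.005]
    - [0, 0.01, 0.0008, -0.009, -0.002, 0.004, 0.005]
    - [0, 0.01, 0.0008, -0.009, -0.002, 0.004, 0.005]
    - [0, 0.01, 0.0008, -0.009, -0.002, 0.004, 0.005]
    - [0, 0.01, 0.0008, -0.009, -0.002, 0.004, 0.005]
    - [0, 0.01, 0.0008, -0.009, -0.002, 0.004, 0.005]
    - [0, 0.01, 0.0008, -0.009, -0.002, 0.004, 0.005]

```text
t: 34.08
ee_pos: [0.5878, -0.0051, 0.0663]
eef_rot: [-3.139, 0.122, -0.006]
contact_force: [1.1, 11.3, 1.4]
finger_gap: 0.0119
```

```bash
python3 -c "
from h import *
o=st();print(.5747+.1003*(o['ee_pos'][1]+.1338),(o['ee_pos'][1]+.1338)/.995)"
```

```text
t 34.08 p [ 0.5878 -0.0051  0.0663] R [[0.997, -0.078, 0.004], [-0.078, -0.997, 0.0], [0.004, -0.001, -1.0]] F [ 1.09 11.3   1.45] M [ 2.52 -0.25 -0.05] gap 0.0119
0.5876041597088293 0.12930214090221118
```

Call:
apply_moves:
  increments:
    - [0, 0.008, 0.0006, -0.008, -0.002, 0.004, 0.005]
    - [0, 0.008, 0.0006, -0.008, -0.002, 0.004, 0.005]
    - [0, 0.008, 0.0006, -0.008, -0.001, 0.004, 0.005]
    - [0, 0.007, 0.0006, -0.007, -0.001, 0.004, 0.005]
    - [0, 0.007, 0.0006, -0.007, -0.001, 0.004, 0.005]
    - [0, 0.006, 0.0006, -0.006, 0, 0.004, 0.005]
    - [0, 0.005, 0.0006, -0.005, 0, 0.003, 0.005]
    - [0, 0.004, 0.0005, -0.004, 0, 0.003, 0.005]
    - [0, 0.003, 0.0004, -0.003, 0, 0.002, 0.005]
    - [0, 0.002, 0.0003, -0.002, 0, 0.001, 0.005]

```text
t: 34.92
ee_pos: [0.5878, -0.0262, 0.0664]
eef_rot: [3.124, -0.135, 0.01]
contact_force: [-0.8, 4.7, 0.3]
finger_gap: 0.0123
```

```bash
python3 -c "
from h import *
o=st();print(.5747+.1003*(o['ee_pos'][1]+.1338),(o['ee_pos'][1]+.1338)/.995)"
```

```text
t 34.92 p [ 0.5878 -0.0262  0.0664] R [[0.996, -0.086, 0.006], [-0.086, -0.996, -0.015], [0.007, 0.014, -1.0]] F [-0.82  4.71  0.25] M [ 1.2  -0.19 -0.03] gap 0.0123
0.5854952985585111 0.10817095004946103
```

Call:
apply_moves:
  increments:
    - [-0.0002, 0.003, 0.0003, 0.001, -0.001, 0.001, 0.005]
    - [-0.0002, 0.004, 0.0003, 0.001, -0.001, 0.001, 0.005]
    - [-0.0002, 0.004, 0.0003, 0, -0.001, 0.001, 0.005]
    - [-0.0002, 0.004, 0.0003, 0, -0.001, 0.001, 0.005]
    - [-0.0002, 0.004, 0.0003, 0, 0, 0.001, 0.005]
    - [0, 0.004, 0.0003, 0, 0, 0.001, 0.005]
    - [0, 0.003, 0.0003, 0, 0, 0, 0.005]
    - [0, 0.002, 0.0002, 0, 0, 0, 0.005]
    - [0, 0, 0, 0, 0, 0, 0.005]
    - [0, 0, 0, 0, 0, 0, 0.005]

```text
t: 35.75
ee_pos: [0.5859, -0.0509, 0.0663]
eef_rot: [3.132, -0.139, 0.009]
contact_force: [-0.7, 2.3, 2.1]
finger_gap: 0.0124
```

```bash
python3 -c "
from h import *
o=st();print(.5747+.1003*(o['ee_pos'][1]+.1338),(o['ee_pos'][1]+.1338)/.995)"
```

```text
t 35.75 p [ 0.5859 -0.0509  0.0663] R [[0.996, -0.088, 0.006], [-0.088, -0.996, -0.007], [0.006, 0.006, -1.0]] F [-0.72  2.31  2.07] M [ 0.61 -0.12 -0.05] gap 0.0124
0.5830157397476451 0.0833252979518237
```

```bash
python3 -c "
from h import *
out=[]
for n,P,k in(('side',[.58,-.09,.08],45),('top',[.58,-.09,.08],45)):
  m=arm.camera_model(n);im=arm.read_camera(n);p=proj(m,[P])[0];x,y=int(p[0])-k,int(p[1])-k;print(n,x,y,400/(2*k))
  out.append(cv2.resize(im[y:y+2*k,x:x+2*k],(400,400),interpolation=cv2.INTER_CUBIC))
cv2.imwrite('pics/g8.png',np.hstack(out))"
```

```text
side 240 138 4.444444444444445
top 254 141 4.444444444444445
```

View pics/g8.png

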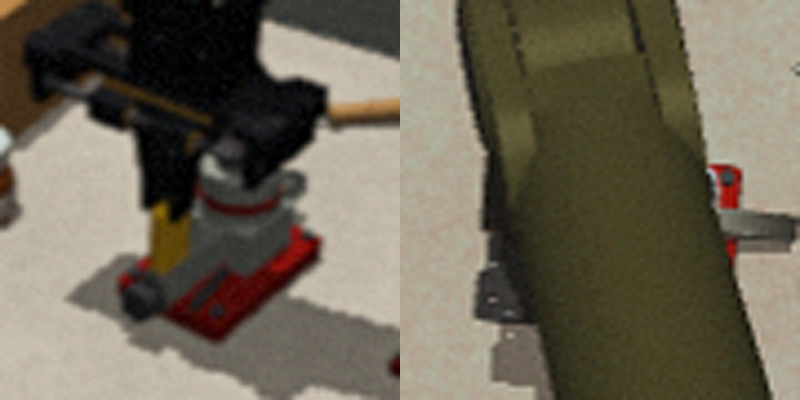

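```bash
python3 -c "
from h import *
t=arm.camera_model('top');g=lambda x,y,z:onz(t,(254+(x-400)/4.4444-.4,141+y/4.4444-.4),z).round(4)
print('tip',g(797,218,.037),g(797,240,.037))
s=arm.camera_model('side');f=lambda x,y,z:onz(s,(240+x/4.4444-.4,138+y/4.4444-.4),z).round(4)
print('head rear',f(145,299,.036))
for d in (78,83,88):
  u=np.array([.0998,.995]);a=np.array([.5757,-.1338]);q=[(*(a+u*(d+40)/1000),.035),(*(a+u*(d+16)/1000),.0485),(*(a+u*(d-16)/1000),.0485)]
  print(d,((proj(s,q)-[239.6,137.6])*4.444).round(0).tolist())
"
```

```text
tip [ 0.5768 -0.221   0.037 ] [ 0.562  -0.2205  0.037 ]
head rear [ 0.5858 -0.0256  0.036 ]
78 [[136.0, 306.0], [157.0, 274.0], [185.0, 252.0]]
83 [[131.0, 310.0], [153.0, 277.0], [181.0, 255.0]]
88 [[127.0, 313.0], [149.0, 281.0], [177.0, 259.0]]
```

Call:
apply_moves:
  increments:
    - [0, 0.001, 0, 0, 0, 0, 0.005]
    - [0, 0.0012, 0, 0, 0, 0, 0.005]
    - [0, 0, 0, 0, 0, 0, 0.005]
    - [0, 0, 0, 0, 0, 0, 0.005]
    - [0, 0, 0, 0, 0, 0, 0.005]
    - [0, 0, 0, 0, 0, 0, 0.005]
    - [0, 0, 0, 0, 0, 0, 0.005]
    - [0, 0, 0, 0, 0, 0, 0.005]
    - [0, 0, 0, 0, 0, 0, 0.005]
    - [0, 0, 0, 0, 0, 0, 0.005]

```text
t: 36.68
ee_pos: [0.5856, -0.0531, 0.0663]
eef_rot: [3.131, -0.137, 0.009]
contact_force: [0.2, 2.6, 2.7]
finger_gap: 0.0122
```

```bash
python3 -c "
from h import *
o=st();print((o['ee_pos'][1]+.1338)/.995)
im=arm.read_camera('top');t=arm.camera_model('top');p=proj(t,[[.57,-.22,.037]])[0];print(p)
x,y=int(p[0])-15,int(p[1])-12;g=cv2.cvtColor(im[y:y+24,x:x+40],cv2.COLOR_BGR2GRAY);print(x,y);print(g[6:18:1])"
```

```text
t 36.68 p [ 0.5856 -0.0531  0.0663] R [[0.996, -0.087, 0.005], [-0.087, -0.996, -0.008], [0.006, 0.007, -1.0]] F [0.24 2.57 2.68] M [ 0.59 -0.14 -0.03] gap 0.0122
0.08111863054938566
[342.66232049 191.92967152]
327 179
[[ 60  65  51 120 168 171 166 168 167 169 165 164 169 167 168 168 169 164
  171 173 166 169 169 165 168 168 168 172 168 166 164 162 167 167 165 166
  167 164 164 165]
 [ 61  65  54 121 165 171 166 166 167 165 164 166 169 169 172 166 161 167
  172 162 165 164 167 168 168 172 171 166 169 166 166 166 164 165 163 164
  166 164 163 168]
 [ 74  71  57 120 168 172 168 167 163 165 167 164 168 167 164 165 167 165
  167 170 168 163 167 162 168 168 167 164 163 163 167 162 168 166 169 166
  163 159 167 168]
 [126 116 112 116 114 107 124 138 140 140 169 169 168 169 172 171 172 156
  164 167 166 167 168 170 170 168 168 163 166 165 170 163 162 163 160 159
  164 166 164 165]
 [122 117 109 106 100  89  87  82  79  72  65  61  86  84 105 105 136 135
  165 170 165 165 166 165 167 164 164 164 161 159 164 160 159 164 164 166
  167 163 162 162]
 [108 114 107 107  96  93  89  85  84  80  78 
[... 423 characters left out ...]
 164 168 167
  163 165 167 170]
 [ 47  65  93  90 121 121  97  94  81  80  74  68  64  61  61  49  42 136
  166 163 163 166 170 164 165 163 165 166 168 170 172 165 165 164 163 162
  158 164 166 166]
 [ 48  53  47  55  53  53  46  46  56  51  54  66  60  61  82  48  49 141
  169 164 166 166 163 165 164 163 167 164 163 169 163 165 161 165 161 162
  160 167 171 166]
 [ 39  35  40  94  91 103  99  97  99  93  93  85  84  82  79  83 120 171
  165 165 169 164 166 165 164 169 166 168 161 162 165 160 161 166 165 164
  167 169 170 167]
 [ 40  47  59  93  97 101  93  94  99  99  95  97  96 100  99 172 175 166
  164 167 169 165 159 162 161 161 166 163 162 166 168 167 163 165 164 162
  159 161 169 170]]
```

```bash
python3 -c "
from h import *
t=arm.camera_model('top')
for z in(.0205,.029,.0375):
  q=onz(t,(343.75,191.3),z);print(z,q.round(4),167-np.dot(q[:2]-[.5747,-.1338],[-.0998,-.995])*1000)"
```

```text
0.0205 [ 0.5743 -0.2262  0.0205] 75.02091379925409
0.029 [ 0.573  -0.2247  0.029 ] 76.38811029119104
0.0375 [ 0.5718 -0.2232  0.0375] 77.755306783128
```

Call:
apply_moves:
  increments:
    - [0, 0, 0, 0, 0, 0, 0.04]
    - [0, 0, 0, 0, 0, 0, 0.04]
    - [0, 0, 0, 0, 0, 0, 0.04]
    - [0, 0, 0, 0, 0, 0, 0.04]
    - [0, 0, 0, 0, 0, 0, 0.04]
    - [0, 0, 0, 0, 0, 0, 0.04]
    - [0, -0.001, -0.004, 0, 0, 0, 0.04]
    - [0, -0.001, -0.01, 0, 0, 0, 0.04]
    - [0, -0.001, -0.016, 0, 0, 0, 0.04]
    - [0, -0.001, -0.02, 0, 0, 0, 0.04]

```text
t: 37.57
ee_pos: [0.5805, -0.0539, 0.113]
eef_rot: [3.126, -0.142, -0.01]
contact_force: [0.1, -0.0, -0.0]
finger_gap: 0.0397
```

Call:
apply_moves:
  increments:
    - [0, -0.002, -0.02, 0, 0, 0, 0.04]
    - [0, -0.004, -0.02, 0, 0, 0, 0.04]
    - [0, -0.01, -0.02, 0, 0, 0, 0.04]
    - [0, -0.02, -0.02, 0, 0, 0, 0.04]
    - [0, -0.03, -0.01, 0, 0, 0, 0.04]
    - [0, -0.03, 0, 0, 0, 0, 0.04]
    - [0, -0.03, 0, 0, 0, 0, 0.04]
    - [0, -0.03, 0, 0, 0, 0, 0.04]
    - [0, -0.02, 0, 0, 0, 0, 0.04]
    - [0, 0, 0, 0, 0, 0, 0.04]

```text
t: 38.4
ee_pos: [0.602, 0.1294, 0.2215]
eef_rot: [3.125, -0.151, 0.018]
contact_force: [-0.1, 0.4, 0.4]
finger_gap: 0.0401
```

```bash
python3 -c "
from h import *
st();out=[]
for n,P,k in(('side',[.58,-.09,.08],40),('top',[.58,-.09,.08],50)):
  m=arm.camera_model(n);im=arm.read_camera(n);cv2.imwrite(f'pics/{n}9raw.png',im);p=proj(m,[P])[0];x,y=int(p[0])-k,int(p[1])-k;print(n,x,y,400/(2*k))
  out.append(cv2.resize(im[y:y+2*k,x:x+2*k],(400,400),interpolation=cv2.INTER_CUBIC))
cv2.imwrite('pics/g9.png',np.hstack(out))"
```

```text
t 38.4 p [0.602  0.1294 0.2215] R [[0.995, -0.097, 0.011], [-0.097, -0.995, -0.013], [0.012, 0.012, -1.0]] F [-0.13  0.43  0.35] M [ 0.06  0.02 -0.02] gap 0.0401
side 245 143 5.0
top 249 136 4.0
```

View pics/g9.png

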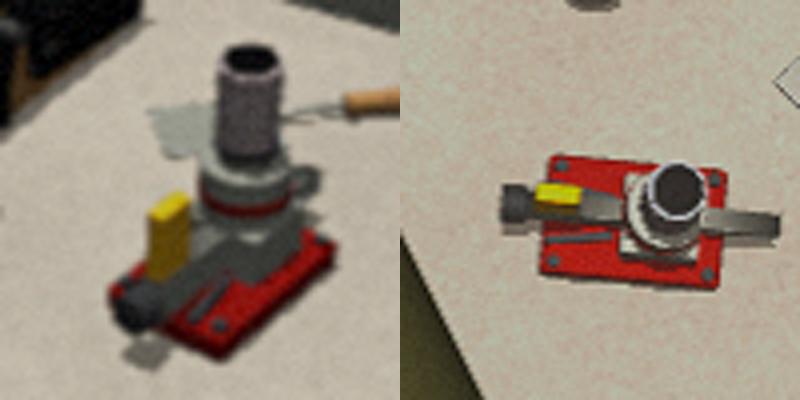

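```bash
python3 -c "
from h import *
t=arm.camera_model('top');g=lambda x,y,z:onz(t,(249+(x-400)/4-.375,136+y/4-.375),z)
h=g(558,194,.0985);c=g(677,190,.1645);e=g(779,227,.0375)
s=arm.camera_model('side');f=lambda x,y:(245+x/5-.4,143+y/5-.4)
print(h,c,e);u=np.array([.0998,.995]);print((h-c)[:2]@u,.167+(e-c)[:2]@u, (h-e)[:2]@u)
print('cap',tri([(s,f(250,58)),(t,(249+277/4-.375,136+190/4-.375))]),'handle',tri([(s,f(170,203)),(t,(249+158/4-.375,136+194/4-.375))]))"
```

```text
[ 0.58414104 -0.05664021  0.0985    ] [ 0.5752636 -0.1325963  0.1645   ] [ 0.56858521 -0.22197942  0.0375    ]
0.07646226919001056 0.07739728962582526 0.1660649795641853
cap [ 0.57542268 -0.13275677  0.16328226] handle [ 0.58406439 -0.05670816  0.09820801]
```

```bash
python3 -c "
from h import *
st();print(arm.sign_off())"
```

```text
t 38.5 p [0.6026 0.1246 0.2212] R [[0.995, -0.101, 0.011], [-0.101, -0.995, -0.016], [0.013, 0.015, -1.0]] F [-0.01  0.18 -0.  ] M [-0.01 -0.06 -0.01] gap 0.0404
the job is handed in; nothing more can be done
None
```

The drum was seated in the red drive, jammed home and then lifted free by the drift. It is now standing loose on the thick part of the wedge. I handed the job in at 38.5 s, with the robot touching nothing.

**Seating the drum:** I pushed and twisted it to and fro. It went down about 7 mm from where it first jammed and stopped. Two more twisting sweeps at 5–7 N moved it no further, and the picture showed the collar flush on the rim. The highest downward force I read was about 7 N; I only read it at the end of each move, so I did not see it in between. I could not read the seat pin directly.

**Lifting it out:** I pushed the drift in along the slot from the long side. The force was 11 N at the highest reading and fell to about 2 N once the wedge's flat part was under the foot.

**Last checks in the pictures:**

| Check | Measured | Expected |
|---|---|---|
| Handle's middle to sleeve axis | 76.5–77.4 mm | 76–80 mm |
| Drum cap height (two cameras) | 163 mm, about 8 mm above home | 9 mm above home |

- **Disagreement:** the gripper's position just before letting go put the handle at about 81 mm, about 4 mm more than the cameras. I trusted the cameras.
- **Near the edge:** the camera reading is close to the 76 mm end of the range.
- **Other things:** the drum looked upright. I did not measure the bystanders afterwards, and I never aimed to touch any of them.

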